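# Rack the washed comal scrapers in the dryer and restart its fan

## Task

First stop the dryer's fan with the front key of its interlocked row (the rear key, now down, must pop up). Then slide every scraper lying on the shelf blade first under the bridge into a slot of its own width, wide blades in wide slots and narrow in narrow, fully home against the back stop. Only when all are in, start the fan on low with the key second from the front, so that it alone stays down, and leave everything else on the shelf where it stands.

Things in the scene. Friction and masses are not known exactly. Their poses are not given: they have to be found in the camera images.
- dryer: White and steel dryer (mm): origin on the table under its middle, x from the slot mouths to the back, y to its left. Slot floor top z=20, x=-140 to +13, where the 60 high blower box is the back stop. Four slots open to -x, between dividers 8 thick, x=-65 to 13, top z=38. Bridge bar at x=-55 to -30, z=32 to 38: mouths 12 high. Key column at the left end, y=110 to 178
- slot_w1 (a point): leftmost slot, wide (70 clear): point at floor height, mid width, on the sill before the mouth (dryer frame -77, 67, 20 mm), where a scraper's origin (joint of blade and handle) lies when its blade is fully home against the back stop, 90 further in; axes as the dryer
- slot_n1 (a point): second slot from the left, narrow (54 clear): point at floor height, mid width, on the sill before the mouth (dryer frame -77, -3, 20 mm), where a scraper's origin (joint of blade and handle) lies when its blade is fully home against the back stop, 90 further in; axes as the dryer
- slot_w2 (a point): third slot from the left, wide (70 clear): point at floor height, mid width, on the sill before the mouth (dryer frame -77, -73, 20 mm), where a scraper's origin (joint of blade and handle) lies when its blade is fully home against the back stop, 90 further in; axes as the dryer
- slot_n2 (a point): rightmost slot, narrow (54 clear): point at floor height, mid width, on the sill before the mouth (dryer frame -77, -143, 20 mm), where a scraper's origin (joint of blade and handle) lies when its blade is fully home against the back stop, 90 further in; axes as the dryer
- scraper_w1: Wide comal scraper (may be absent): steel blade 90 x 60 x 4 thick, wooden handle 80 long x 24 wide x 28 high, undersides flush; about 120 g, balancing about 10 ahead of the origin. Origin: underside, mid width, where blade and handle meet; x along the blade (blade x=0 to 90, handle 0 to -80), z up. Lies flat, handle up; grip the handle across y, about 30 behind the origin
- scraper_w2: Wide comal scraper (may be absent): steel blade 90 x 60 x 4 thick, wooden handle 80 long x 24 wide x 28 high, undersides flush; about 120 g, balancing about 10 ahead of the origin. Origin: underside, mid width, where blade and handle meet; x along the blade (blade x=0 to 90, handle 0 to -80), z up. Lies flat, handle up; grip the handle across y, about 30 behind the origin
- scraper_n1: Narrow comal scraper (may be absent): steel blade 90 x 44 x 4 thick, wooden handle 80 long x 24 wide x 28 high, undersides flush; about 120 g, balancing about 10 ahead of the origin. Origin: underside, mid width, where blade and handle meet; x along the blade (blade x=0 to 90, handle 0 to -80), z up. Lies flat, handle up; grip the handle across y, about 30 behind the origin
- scraper_n2: Narrow comal scraper (may be absent): steel blade 90 x 44 x 4 thick, wooden handle 80 long x 24 wide x 28 high, undersides flush; about 120 g, balancing about 10 ahead of the origin. Origin: underside, mid width, where blade and handle meet; x along the blade (blade x=0 to 90, handle 0 to -80), z up. Lies flat, handle up; grip the handle across y, about 30 behind the origin
- key1 (a joint): Fan key (front one, on the slot mouths' side: STOP): travel in m, 0 up, 0.008 latched down, 0.011 bottom. Pressed past 0.0095 with 4 to 5 N it latches on release; this trips the latch bar and any other key that is down pops up. Grey key 26 (x) x 40 (y), keys 33 apart; middle of its top at dryer frame (-44.5, 144, 78) mm when up
- key2 (a joint): Fan key (second from the front: LOW): travel in m, 0 up, 0.008 latched down, 0.011 bottom. Pressed past 0.0095 with 4 to 5 N it latches on release; this trips the latch bar and any other key that is down pops up. Grey key 26 (x) x 40 (y), keys 33 apart; middle of its top at dryer frame (-11.5, 144, 78) mm when up
- key3 (a joint): Fan key (third from the front: MEDIUM): travel in m, 0 up, 0.008 latched down, 0.011 bottom. Pressed past 0.0095 with 4 to 5 N it latches on release; this trips the latch bar and any other key that is down pops up. Grey key 26 (x) x 40 (y), keys 33 apart; middle of its top at dryer frame (21.5, 144, 78) mm when up
- key4 (a joint): Fan key (rear one: HIGH, down at the start): travel in m, 0 up, 0.008 latched down, 0.011 bottom. Pressed past 0.0095 with 4 to 5 N it latches on release; this trips the latch bar and any other key that is down pops up. Grey key 26 (x) x 40 (y), keys 33 apart; middle of its top at dryer frame (54.5, 144, 78) mm when up
- comal: flat round dark steel comal, 250 across, lying at the robot's right; bystander. Origin: middle of its underside
- press: round aluminium tortilla press, 170 across, 45 high, at the left; bystander. Origin: middle of its underside
- saltjar: small glass salt jar with steel cap, 44 across, 70 high; bystander. Origin: middle of its underside
- sauce: yellow sauce bottle, 56 across, 150 high, right of the dryer; bystander. Origin: middle of its underside
- tongs: pair of bamboo tongs lying flat, 200 long, 37 wide, 10 high, close to the robot at the left; bystander. Origin: middle of its underside

How it is judged:
On the way, in this order (a step that is already met when the one before it is completed fails the run):
1. the front key is latched down and the other three are up (value of joint key1 above 0.006 m and value of joint each of key2, key3, key4 below 0.002 m), for 0.2 s.
2. every scraper present is fully home in a slot of its own width while the front key is still the only one down (all of step 1 and ((horizontal distance between scraper_w1 and slot_w1 below 0.012 m and z of scraper_w1 in the frame of slot_w1 between -0.005 and 0.009 m and angle between the x axis of scraper_w1 and the x axis of dryer, either way round below 0.2 rad) or (horizontal distance between scraper_w1 and slot_w2 below 0.012 m and z of scraper_w1 in the frame of slot_w2 between -0.005 and 0.009 m and angle between the x axis of scraper_w1 and the x axis of dryer, either way round below 0.2 rad)) and ((horizontal distance between scraper_w2 and slot_w1 below 0.012 m and z of scraper_w2 in the frame of slot_w1 between -0.005 and 0.009 m and angle between the x axis of scraper_w2 and the x axis of dryer, either way round below 0.2 rad) or (horizontal distance between scraper_w2 and slot_w2 below 0.012 m and z of scraper_w2 in the frame of slot_w2 between -0.005 and 0.009 m and angle between the x axis of scraper_w2 and the x axis of dryer, either way round below 0.2 rad)) and ((horizontal distance between scraper_n1 and slot_n1 below 0.012 m and z of scraper_n1 in the frame of slot_n1 between -0.005 and 0.009 m and angle between the x axis of scraper_n1 and the x axis of dryer, either way round below 0.2 rad) or (horizontal distance between scraper_n1 and slot_n2 below 0.012 m and z of scraper_n1 in the frame of slot_n2 between -0.005 and 0.009 m and angle between the x axis of scraper_n1 and the x axis of dryer, either way round below 0.2 rad)) and ((horizontal distance between scraper_n2 and slot_n1 below 0.012 m and z of scraper_n2 in the frame of slot_n1 between -0.005 and 0.009 m and angle between the x axis of scraper_n2 and the x axis of dryer, either way round below 0.2 rad) or (horizontal distance between scraper_n2 and slot_n2 below 0.012 m and z of scraper_n2 in the frame of slot_n2 between -0.005 and 0.009 m and angle between the x axis of scraper_n2 and the x axis of dryer, either way round below 0.2 rad))), for 0.2 s.
3. the key second from the front is down and the other three are up (value of joint each of key1, key3, key4 below 0.002 m and value of joint key2 above 0.006 m), for 0.2 s.
At the end, for the whole second after the job is handed in: every scraper present rests in a slot of its own width with its origin within 12 mm of the slot's home point (blade against the back stop), pointing straight in, level with the slot floor, and only the key second from the front is down (over 6 mm; the others under 2 mm) (all of step 3 and ((horizontal distance between scraper_w1 and slot_w1 below 0.012 m and z of scraper_w1 in the frame of slot_w1 between -0.005 and 0.009 m and angle between the x axis of scraper_w1 and the x axis of dryer, either way round below 0.2 rad) or (horizontal distance between scraper_w1 and slot_w2 below 0.012 m and z of scraper_w1 in the frame of slot_w2 between -0.005 and 0.009 m and angle between the x axis of scraper_w1 and the x axis of dryer, either way round below 0.2 rad)) and ((horizontal distance between scraper_w2 and slot_w1 below 0.012 m and z of scraper_w2 in the frame of slot_w1 between -0.005 and 0.009 m and angle between the x axis of scraper_w2 and the x axis of dryer, either way round below 0.2 rad) or (horizontal distance between scraper_w2 and slot_w2 below 0.012 m and z of scraper_w2 in the frame of slot_w2 between -0.005 and 0.009 m and angle between the x axis of scraper_w2 and the x axis of dryer, either way round below 0.2 rad)) and ((horizontal distance between scraper_n1 and slot_n1 below 0.012 m and z of scraper_n1 in the frame of slot_n1 between -0.005 and 0.009 m and angle between the x axis of scraper_n1 and the x axis of dryer, either way round below 0.2 rad) or (horizontal distance between scraper_n1 and slot_n2 below 0.012 m and z of scraper_n1 in the frame of slot_n2 between -0.005 and 0.009 m and angle between the x axis of scraper_n1 and the x axis of dryer, either way round below 0.2 rad)) and ((horizontal distance between scraper_n2 and slot_n1 below 0.012 m and z of scraper_n2 in the frame of slot_n1 between -0.005 and 0.009 m and angle between the x axis of scraper_n2 and the x axis of dryer, either way round below 0.2 rad) or (horizontal distance between scraper_n2 and slot_n2 below 0.012 m and z of scraper_n2 in the frame of slot_n2 between -0.005 and 0.009 m and angle between the x axis of scraper_n2 and the x axis of dryer, either way round below 0.2 rad)) and linear speed of each of scraper_w1, scraper_w2, scraper_n1, scraper_n2 below 0.02 m/s); the robot touches nothing.
It fails at once if one of the other things on the shelf is moved more than 40 mm (distance of any of comal, press, saltjar, sauce, tongs from where it was at the start of the episode above 0.04 m).
Of scraper_w1, scraper_w2, scraper_n1, scraper_n2 only 3 to 4 are there at a start; the rules pass over those that are not, and their reading is None.
At some moment in a run one of scraper_w1, scraper_w2, scraper_n1, scraper_n2 may be knocked a few centimetres aside while the robot is not near it.
It also fails if it takes over 210 s, if anything falls off the work surface, if the arm or the gripper's body presses on something with over 40 N, if the wrist force passes 120 N, or if a joint passes its speed limit or range.

## Robot

A 7-joint arm with a two-finger parallel gripper is mounted at the origin on the work surface. World frame = base frame: x ahead of the robot, y to its left, z up, the work surface at z = 0. Lengths are in m, angles in rad, forces in N, time in s.
With the tool pointing down it reaches from about 0.4 to 0.85 m from the base axis. Payload 4.5 kg.
Tool frame: the origin (TCP) lies between the finger pads; the fingertips stand 11 mm ahead of it and the grasp point (between the pads) lies 8 mm behind it (r.tip_reach is the distance from the TCP to the fingertips, in m); x points along the fingers, y is the direction in which the jaws open and shut, and the axes are right-handed (so a half turn about x gives the same grasp; the last joint's range is limited). The gripper opens to 88 mm and grips with 3 to 60 N. Pads are 18 mm wide; open, the fingers measure 123 mm over their backs; the gripper's body (75 mm by 187 mm) begins 45 mm behind the grasp point.
Start: joints at [1.381, 0.689, -0.195, 1.565, 0.157, 0.902, -0.215], TCP at [0.139, -0.609, 0.25] pointing down, gripper open.
Joint ranges: [-3.01, 3.01], [-0.46, 2.08], [-1.47, 1.51], [0.13, 2.56], [-1, 4.14], [0.04, 2.09], [-2.66, 2.66]. Speed limits (rad/s): [2.57, 2.57, 3.14, 3.14, 3.14, 3.14, 3.14].

## Interface

Orientations are given as a unit quaternion [x, y, z, w].
In Python, from plant import r gives the robot as it stands.
- The arm moves only by the tool drive_tool, never from a script. Its argument "deltas" is a list of rows, each a list of 3 entries, a list of its own where there are three numbers: the turn, a rotation vector about the tool's x, y, z in degrees, then the shift along the tool's x, y, z in cm, then the finger opening in cm, from 0 to 8.81. A call has 1 to 12 rows; each row shifts and turns the commanded pose from where the row before left it, along the tool's axes as they then stand; what a row does not reach is not made up. A row lasts 1/12 s, in which the tool goes at most 41.7 mm and 7.16 degrees, less where a joint would pass 70% of its speed; a pose out of reach is approached as far as the arm can. A call is refused whole if a number of a shift passes 4.17 or a number of a turn 7.16, either way. A call with a gripper value outside its range is refused whole. The fingers move at their own pace and stop on an object; "force" is the grip in N (left out, the last holds). Time passes only in rows, so rows that do not move let the fingers close. It gives the time, the measured TCP pose, the force and the opening at its end, in the units of the state.
- r.get_state(): the state, without advancing time (a new reading comes with each control period).
- r.snapshot(name): name is "scene" or "side" or "wrist"; returns a dict with "color" (384x512x3 uint8, red, green, blue), "fov_y" (degrees; the focal length in pixels is half the picture's height over the tangent of half this angle, whatever the lens; pixels are square), "cx", "cy" (the principal point, pixels), "extrinsics" (4x4, takes a point from world to camera coordinates); the wrist camera has in their place "tool_from_camera" (4x4, takes a point from camera to tool coordinates, whose origin is the TCP and whose axes are the tool frame's). Camera axes: x right, y up, looking along -z (the intrinsics and any distortion apply to the point x, -y, -z); pixel columns grow to the right and rows downward; lengths in m; the calibration is good to about 2 mm. A picture is of the moment at which its call begins: read the wrist's pose just before it. There is no depth.
- r.finish_job(): hands the job in, once; it reports no verdict.
The state is a dict: "clock": time; "q": joint angles; "qd": joint speeds; "joint_torque": joint torques, N m; "tool_pos": TCP position; "eef_rot": TCP orientation; "contact_force": force on the tool from outside, world axes, zero at the start; "moment": the same for the moment, N m; "opening": opening from 0.0 (shut) to 1.0 (fully open).
Only numpy, scipy, OpenCV 4.12 (cv2) and the standard library are available. Lean on these libraries where they do the work, as an engineer would, in place of code of your own. Each camera call takes 0.05 s, during which the arm holds its last target. There are 200 camera calls.

## Working session

There is one attempt and no reset: what is moved stays moved. The work goes in short steps, Python scripts to look and compute and a tool call to move; the robot and the scene stay as the last step left them, time stands still between calls to the robot, and variables do not carry over. Pictures are saved under pics/ and viewed, about 12 in all and at most 16, crops included, and the job is handed in when it is done.

Besides the shell and the picture viewer there is one more tool, called after "Call:" as name([rows], argument=value, ...), one row to a line, values as JSON. drive_tool: Moves the arm, as the interface text tells. Its arguments: {"type":"object","properties":{"deltas":{"type":"array","items":{"type":"array"}},"force":{"type":"number"}},"required":["deltas"]}

```bash
ls; mkdir -p pics; cat > h.py <<'E'
from plant import r
import numpy as np, cv2
from scipy.spatial.transform import Rotation as R
def snap(n,f):
    s=r.get_state(); d=r.snapshot(n); cv2.imwrite('pics/'+f+'.png',d['color'][:,:,::-1]); 
    K=foc(d)
    if 'extrinsics' in d: E=np.array(d['extrinsics'])
    else:
        T=np.eye(4);T[:3,:3]=R.from_quat(s['eef_rot']).as_matrix();T[:3,3]=s['tool_pos']
        E=np.linalg.inv(T@np.array(d['tool_from_camera']))
    np.savez('pics/'+f,E=E,K=K)
    return d
def foc(d):
    h=d['color'].shape[0]; f=h/2/np.tan(np.radians(d['fov_y'])/2)
    return np.array([f,d['cx'],d['cy']])
def ray(f,px,z):
    a=np.load('pics/'+f+'.npz');E=a['E'];F,cx,cy=a['K']
    c=np.array([(px[0]-cx)/F,-(px[1]-cy)/F,-1]); Ei=np.linalg.inv(E)
    o=Ei[:3,3];d=Ei[:3,:3]@c
    return o+d*(z-o[2])/d[2]
def proj(f,p):
    a=np.load('pics/'+f+'.npz');E=a['E'];F,cx,cy=a['K']
    c=E[:3,:3]@np.array(p)+E[:3,3]; return np.array([cx+F*c[0]/-c[2],cy-F*c[1]/-c[2]])
E
python3 - <<'E'
from h import *
for n in ['scene','side','wrist']:
    d=snap(n,n+'0'); print(n,[ (k,np.round(d[k],3).tolist()) for k in d if k!='color'])
print(r.get_state())
a=[cv2.imread(f'pics/{n}0.png') for n in ['scene','side']]
for n,i in zip(['scene','side'],a): cv2.imwrite(f'pics/{n}0b.png',cv2.resize(i,(800,600),interpolation=cv2.INTER_CUBIC))
E
```

```text
pics
scene [('fov_y', 55.287), ('cx', 262.836), ('cy', 189.587), ('extrinsics', [[0.746, 0.666, 0.01, -0.384], [-0.552, 0.61, 0.568, 0.22], [0.373, -0.429, 0.823, -1.738], [0.0, 0.0, 0.0, 1.0]])]
side [('fov_y', 50.868), ('cx', 253.59), ('cy', 190.924), ('extrinsics', [[0.988, -0.156, 0.013, -0.489], [0.078, 0.563, 0.823, -0.128], [-0.136, -0.812, 0.568, -1.512], [0.0, 0.0, 0.0, 1.0]])]
wrist [('fov_y', 64.225), ('cx', 255.207), ('cy', 189.162), ('tool_from_camera', [[0.0, 0.317, -0.948, -0.134], [1.0, -0.0, 0.0, 0.0], [-0.0, -0.948, -0.317, -0.082], [0.0, 0.0, 0.0, 1.0]])]
{'clock': 0.15, 'q': array([ 1.38079718,  0.68978667, -0.19450548,  1.56608891,  0.15732928,
        0.9025148 , -0.21509612]), 'qd': array([ 0.00014955, -0.00308292,  0.00017321, -0.00263337,  0.00076772,
       -0.0002187 ,  0.00080118]), 'joint_torque': array([-1.43606459e-03, -5.27858126e+01, -1.26847867e+00, -1.53585684e+01,
       -5.25190844e-02,  3.88825225e-03,  1.14801119e-04]), 'tool_pos': array([ 0.13855363, -0.60897342,  0.24910094]), 'eef_rot': array([-0.70257623, -0.07947015,  0.70278677, -0.07849779]), 'contact_force': array([ 0.58770939,  1.25429566, -0.11417067]), 'moment': array([-0.0015158 ,  0.05931419, -0.04719167]), 'opening': 0.9992222765911262}
```

View pics/scene0b.png

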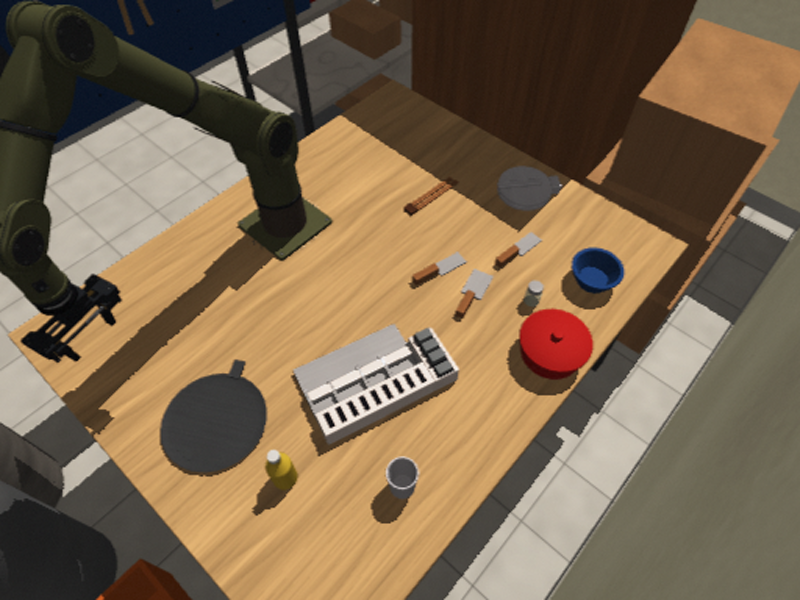

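View pics/side0b.png

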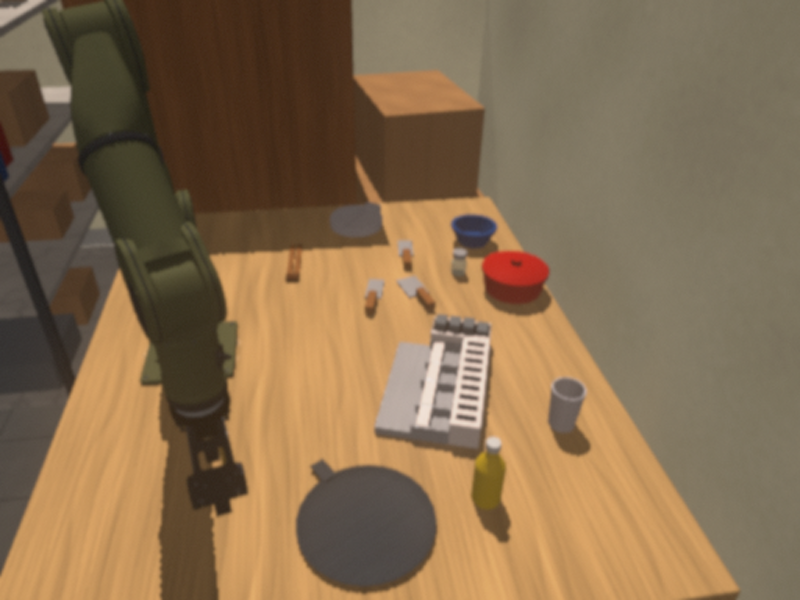

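Three scrapers are visible (scene view, 800 px scale): A joint (440,268), B (472,293) and C (520,249). The dryer is at about (375,380), its keys run from (424,338) to (443,367), and its sill faces the robot.

```bash
python3 - <<'E'
from h import *
s=1.5625
def p(n,x,y,z): q=ray(n+'0',(x/s,y/s),z); return np.round(q[:2],3)
for k,v in dict(A=[(415,280),(440,268),(465,258)],B=[(460,313),(472,293),(485,274)],C=[(499,264),(520,249),(538,238)]).items():
    print(k,[p('scene',*q,z) for q,z in zip(v,(.02,.01,.004))])
for k,v in dict(A=[(371,310),(374,295),(376,281)],B=[(432,306),(419,291),(404,280)],C=[(408,267),(406,254),(405,240)]).items():
    print(k,'side',[p('side',*q,z) for q,z in zip(v,(.02,.01,.004))])
print('sill corners',p('scene',295,372,.02),p('scene',397,327,.02),p('side',378,432,.02),p('side',402,344,.02))
print('keys',p('scene',424,338,.078),p('scene',443,367,.07), p('side',440,322,.078),p('side',483,328,.07))
for n,c in dict(salt=(535,285),sauce=(282,485),press=(525,188),comal=(213,422),tongs=(432,196)).items(): print(n,p('scene',*c,.01))
print('tool axes',R.from_quat(r.get_state()['eef_rot']).as_matrix().round(3))
E
```

```text
A [array([0.444, 0.097]), array([0.464, 0.183]), array([0.492, 0.263])]
B [array([0.606, 0.096]), array([0.586, 0.176]), array([0.57 , 0.256])]
C [array([0.584, 0.3  ]), array([0.593, 0.394]), array([0.606, 0.469])]
A side [array([0.442, 0.083]), array([0.461, 0.164]), array([0.476, 0.242])]
B side [array([0.602, 0.079]), array([0.585, 0.167]), array([0.555, 0.236])]
C side [array([0.573, 0.277]), array([0.583, 0.367]), array([0.596, 0.461])]
sill corners [ 0.411 -0.318] [ 0.511 -0.049] [ 0.404 -0.34 ] [ 0.499 -0.066]
keys [ 0.607 -0.054] [ 0.691 -0.081] [ 0.589 -0.068] [ 0.687 -0.095]
salt [0.7   0.316]
sauce [ 0.596 -0.523]
press [0.458 0.609]
comal [ 0.361 -0.535]
tongs [0.262 0.383]
tool axes [[-0.     0.222 -0.975]
 [ 0.001 -0.975 -0.222]
 [-1.    -0.001  0.   ]]
```

Call:
drive_tool([
  [[0,0,0],[0,-1.5,-2.3],0],
  [[0,0,0],[0,-1.5,-2.3],0],
  [[0,0,0],[0,-1.5,-2.3],0],
  [[0,0,0],[0,-1.5,-2.3],0],
  [[0,0,0],[0,-1.5,-2.3],0],
  [[0,0,0],[0,-1.5,-2.3],0],
  [[0,0,0],[0,-1.5,-2.3],0],
  [[0,0,0],[0,-1.5,-2.3],0],
  [[0,0,0],[0,-1.5,-2.3],0],
  [[0,0,0],[0,-1.5,-2.3],0],
  [[0,0,0],[0,-1.5,-2.3],0],
  [[0,0,0],[0,-1.5,-2.3],0],
])

```text
clock: 1.15
tool_pos: [0.3686, -0.3715, 0.2496]
eef_rot: [-0.703, -0.079, 0.703, -0.079]
contact_force: [-0.2, -0.8, 0.2]
opening: 0.118
```

Call:
drive_tool([
  [[0,0,0],[0,-1.4,-2.3],0],
  [[0,0,0],[0,-1.4,-2.3],0],
  [[0,0,0],[0,-1.4,-2.3],0],
  [[0,0,0],[0,-1.4,-2.3],0],
  [[0,0,0],[0,-1.4,-2.3],0],
  [[0,0,0],[0,-1.4,-2.3],0],
  [[0,0,0],[0,-1.4,-2.3],0],
  [[0,0,0],[0,-1.4,-2.3],0],
  [[0,0,0],[0,-1.4,-2.3],0],
  [[0,0,0],[0,-1.4,-2.3],0],
  [[0,0,0],[0,-1.4,-2.3],0],
  [[0,0,0],[0,-1.4,-2.3],0],
])

```text
clock: 2.15
tool_pos: [0.6003, -0.1465, 0.2494]
eef_rot: [-0.702, -0.079, 0.703, -0.079]
contact_force: [0.6, -1.1, 0.3]
opening: 0.001
```

Call:
drive_tool([
  [[5.5,0,0],[0,0,0],0],
  [[5.5,0,0],[0,0,0],0],
  [[5.5,0,0],[0,0,0],0],
  [[5.5,0,0],[0,0,0],0],
  [[5.5,0,0],[0,0,0],0],
  [[5.5,0,0],[0,0,0],0],
  [[0,0,0],[0,0,0],0],
])

```text
clock: 2.73
tool_pos: [0.5995, -0.1473, 0.2494]
eef_rot: [-0.696, 0.125, 0.696, 0.124]
contact_force: [0.5, -0.6, 1.0]
opening: 0.005
```

```bash
python3 - <<'E'
from h import *
s=r.get_state(); print(s['clock'],s['tool_pos'],s['q'].round(2),R.from_quat(s['eef_rot']).as_matrix().round(3))
snap('wrist','w1')
i=cv2.imread('pics/w1.png');cv2.imwrite('pics/w1b.png',cv2.resize(i,(768,576),interpolation=cv2.INTER_CUBIC))
E
```

```text
2.7333 [ 0.59953312 -0.14733806  0.24938601] [ 0.14  0.68  0.05  1.6  -0.04  0.87 -1.72] [[-0.001 -0.347 -0.938]
 [-0.    -0.938  0.347]
 [-1.     0.001  0.001]]
```

View pics/w1b.png

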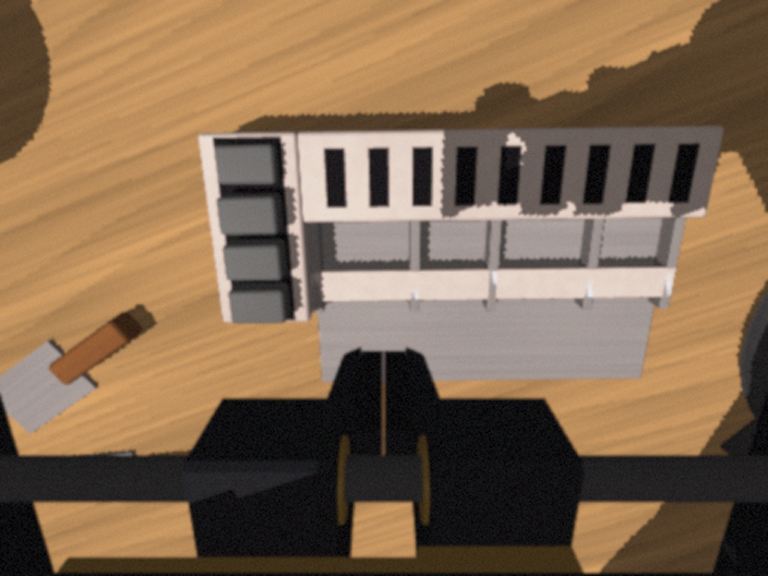

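The view shows the dryer square in frame: sill corners (321,380) and (641,378), bar rear edge with dividers at u=414, 494 and 591. The key tops are at (259,303), (254,259), (251,213) and (248,163).

```bash
cat > fit.py <<'E'
from h import *
from scipy.optimize import least_squares
P=[((321,380),(-140,110,20),1),((641,378),(-140,-178,20),1),((414,269),(-30,28,38),1),((494,269),(-30,-34,38),1),((591,267),(-30,-112,38),1),((668,267),(-30,-174,38),1),
((259,303),(-44.5,144,78),1),((254,259),(-11.5,144,78),1),((251,213),(21.5,144,78),1),((248,163),(54.5,144,70),1)]
def w(v,p): c,s=np.cos(v[2]),np.sin(v[2]); x,y,z=np.array(p)/1000; return np.array([v[0]+c*x-s*y,v[1]+s*x+c*y,z])
def f(v): return np.concatenate([(proj('w1',w(v,p))-np.array(u)/1.5)*k for u,p,k in P])
if __name__=='__main__':
    o=least_squares(f,[.5925,-.21,-.35],loss='soft_l1'); v=o.x; print(v,np.degrees(v[2])); print(f(v).reshape(-1,2).round(1))
    np.save('dryer.npy',v)
    for n,p in dict(key1=(-44.5,144,78),key2=(-11.5,144,78),w1=(-77,67,20),n1=(-77,-3,20),w2=(-77,-73,20),n2=(-77,-143,20)).items(): print(n,w(v,p).round(4))
E
python3 fit.py
```

```text
[ 0.58957793 -0.20189033 -0.35015424] -20.06235998596844
[[ 0.1  0.3]
 [ 0.4  0.8]
 [ 1.4 -0.3]
 [ 0.7 -0.5]
 [ 2.2  0.6]
 [ 3.5  0.4]
 [-1.4  1.1]
 [-1.   0.7]
 [-2.1 -0.4]
 [-1.1 -1.6]]
key1 [ 0.5972 -0.0514  0.078 ]
key2 [ 0.6282 -0.0627  0.078 ]
w1 [ 0.5402 -0.1125  0.02  ]
n1 [ 0.5162 -0.1783  0.02  ]
w2 [ 0.4922 -0.244   0.02  ]
n2 [ 0.4682 -0.3098  0.02  ]
```

Call:
drive_tool([
  [[0,0,0],[0,-2.9,1.2],0],
  [[0,0,0],[0,-3,1.2],0],
  [[0,0,0],[0,-3,1.2],0],
  [[0,0,0],[3,0,0],0],
  [[0,0,0],[3,0,0],0],
  [[0,0,0],[3,0,0],0],
  [[0,0,0],[3,0,0],0],
  [[0,0,0],[2.4,0,0],0],
  [[0,0,0],[1,0,0],0],
  [[0,0,0],[0,0,0],0],
  [[0,0,0],[0,0,0],0],
])

```text
clock: 3.7
tool_pos: [0.5969, -0.0517, 0.096]
eef_rot: [0.696, -0.123, -0.696, -0.124]
contact_force: [-0.1, 0.5, 0.1]
opening: 0.003
```

Call:
drive_tool([
  [[0,0,0],[0.3,0,0],0],
  [[0,0,0],[0.2,0,0],0],
  [[0,0,0],[0.1,0,0],0],
  [[0,0,0],[0,0,0],0],
  [[0,0,0],[0,0,0],0],
])

```text
clock: 4.12
tool_pos: [0.5969, -0.0516, 0.0902]
eef_rot: [0.696, -0.124, -0.696, -0.124]
contact_force: [-0.0, -0.0, -0.2]
opening: 0.006
```

Call:
drive_tool([
  [[0,0,0],[0.3,0,0],0],
  [[0,0,0],[0.3,0,0],0],
  [[0,0,0],[0.2,0,0],0],
  [[0,0,0],[0.15,0,0],0],
  [[0,0,0],[0,0,0],0],
  [[0,0,0],[0,0,0],0],
])

```text
clock: 4.62
tool_pos: [0.5972, -0.0517, 0.0803]
eef_rot: [0.697, -0.124, -0.696, -0.124]
contact_force: [1.1, -0.7, 2.5]
opening: 0.005
```

Call:
drive_tool([
  [[0,0,0],[0.12,0,0],0],
  [[0,0,0],[0.1,0,0],0],
  [[0,0,0],[0,0,0],0],
  [[0,0,0],[0,0,0],0],
])

```text
clock: 4.95
tool_pos: [0.5971, -0.0517, 0.0785]
eef_rot: [0.697, -0.124, -0.696, -0.124]
contact_force: [0.6, -0.1, 4.8]
opening: 0.005
```

Call:
drive_tool([
  [[0,0,0],[0.1,0,0],0],
  [[0,0,0],[0,0,0],0],
  [[0,0,0],[0,0,0],0],
])

```text
clock: 5.2
tool_pos: [0.5972, -0.0517, 0.0783]
eef_rot: [0.697, -0.124, -0.696, -0.124]
contact_force: [-1.2, -0.2, 11.9]
opening: 0.002
```

Call:
drive_tool([
  [[0,0,0],[-1,0,0],0],
  [[0,0,0],[-4,0,0],0],
  [[0,0,0],[-4,0,0],0],
  [[0,0,0],[-4,0,0],0],
  [[0,0,0],[-4,0,0],0],
  [[0,0,0],[0,-3,0],0],
  [[0,0,0],[0,-3,0],0],
  [[0,0,0],[0,-3,0],0],
  [[0,0,0],[0,0,0],8.8],
])

```text
clock: 5.95
tool_pos: [0.6284, 0.0419, 0.2469]
eef_rot: [-0.697, 0.118, 0.697, 0.123]
contact_force: [0.5, 0.9, 0.6]
opening: 0.057
```

```bash
python3 - <<'E'
from h import *
snap('wrist','w2'); s=r.get_state(); print(s['tool_pos'],R.from_quat(s['eef_rot']).as_euler('xyz'))
for z,q in [(.004,(52,341)),(.004,(96,383)),(.004,(32,430)),(.028,(128,318)),(.028,(58,372))]: print(ray('w1',np.array(q)/1.5,z).round(4))
i=cv2.imread('pics/w2.png');cv2.imwrite('pics/w2b.png',cv2.resize(i,(768,576),interpolation=cv2.INTER_CUBIC))
E
```

```text
[0.62744857 0.03793442 0.24653197] [-0.83885963  1.56757275  1.95748274]
[0.6104 0.169  0.004 ]
[0.5587 0.1547 0.004 ]
[0.535  0.2411 0.004 ]
[0.6107 0.0755 0.028 ]
[0.5872 0.159  0.028 ]
```

View pics/w2b.png

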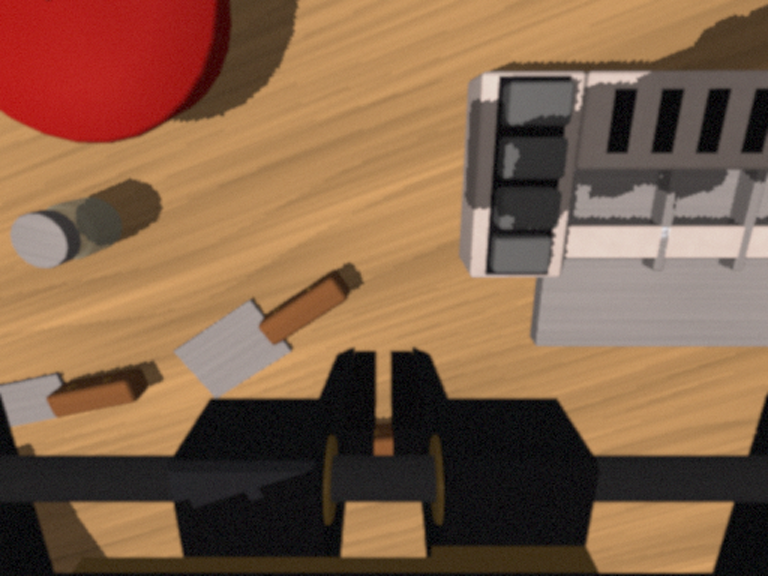

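Key1 is down and key4 is up again. B is wide, with blade corners (252,299), (292,349), (216,396) and (177,352). The narrow scraper C is at the left edge with its handle around (50–145,385). The salt jar is at (60,240).

```bash
python3 - <<'E'
from h import *
c=[ray('w2',np.array(q)/1.5,.004)[:2] for q in [(252,299),(292,349),(216,396),(177,352)]]
m=(c[0]+c[1])/2; t=(c[2]+c[3])/2; d=t-m
print('width',np.linalg.norm(c[0]-c[1]),np.linalg.norm(c[2]-c[3]),'len',np.linalg.norm(d),'origin',m,'yaw',np.degrees(np.arctan2(d[1],d[0])))
print('grip',m-.03*d/np.linalg.norm(d))
h=[ray('w2',np.array(q)/1.5,.028)[:2] for q in [(262,320),(278,342),(330,273),(350,297)]];a=(h[0]+h[1])/2;b=(h[2]+h[3])/2;print('handle',a,b,np.degrees(np.arctan2(*(a-b)[::-1])))
a=[ray('w2',np.array(q)/1.5,.028)[:2] for q in [(55,394),(140,376)]]; print('other',a)
E
```

```text
width 0.05822463064736543 0.055311056092652335 len 0.09004715171923543 origin [0.58405517 0.16370738] yaw 104.71293377653312
grip [0.59167445 0.13469107]
handle [0.58691127 0.15840679] [0.60536365 0.08788692] 104.66338451935322
other [array([0.59465337, 0.36379525]), array([0.58551461, 0.28337105])]
```

Call:
drive_tool([
  [[-6.9,0,0],[0,0,0],8.8],
  [[-6.9,0,0],[0,0,0],8.8],
  [[-6.9,0,0],[0,0,0],8.8],
  [[-6.9,0,0],[0,0,0],8.8],
  [[-6.9,0,0],[0,0,0],8.8],
  [[-6.9,0,0],[0,0,0],8.8],
  [[-6.9,0,0],[0,0,0],8.8],
  [[-6.9,0,0],[0,0,0],8.8],
  [[-6.9,0,0],[0,0,0],8.8],
  [[-6.9,0,0],[0,0,0],8.8],
  [[-6.9,0,0],[0,0,0],8.8],
  [[-6.9,0,0],[0,0,0],8.8],
])

```text
clock: 7.0
tool_pos: [0.6266, 0.031, 0.2465]
eef_rot: [-0.602, -0.369, 0.604, -0.369]
contact_force: [0.2, 0.1, 0.2]
opening: 0.994
```

Call:
drive_tool([
  [[-6.9,0,0],[0,0,0],8.8],
  [[-6.9,0,0],[0,0,0],8.8],
  [[-6.9,0,0],[0,0,0],8.8],
  [[-6.9,0,0],[0,0,0],8.8],
  [[-6.9,0,0],[0,0,0],8.8],
  [[-6.9,0,0],[0,0,0],8.8],
  [[0,0,0],[0,-0.4,-3.4],8.8],
  [[0,0,0],[0,-0.3,-3.4],8.8],
  [[0,0,0],[0,-0.2,-3.4],8.8],
  [[0,0,0],[0,0,0],8.8],
  [[0,0,0],[0,0,0],8.8],
])

```text
clock: 7.92
tool_pos: [0.5928, 0.1309, 0.2469]
eef_rot: [0.434, 0.558, -0.435, 0.558]
contact_force: [0.9, -0.5, -0.8]
opening: 0.994
```

```bash
cat > go.py <<'E'
import sys
from h import *
# go.py x y [z] [toolyaw]: remaining move in tool axes (cm), turn about tool x (deg)
s=r.get_state();M=R.from_quat(s['eef_rot']).as_matrix();p=s['tool_pos'];a=[float(x) for x in sys.argv[1:]]
y=np.degrees(np.arctan2(M[1,1],M[0,1])); print('t',s['clock'],'pos',p.round(4),'tool y yaw',y.round(2),'xaxis',M[:,0].round(3),'q',s['q'].round(2))
if len(a)>3: print('turn about tool x',-((a[3]-y+180)%360-180)); t=np.radians(a[3]); M=np.array([[0,np.cos(t),np.sin(t)],[0,np.sin(t),-np.cos(t)],[-1,0,0]])
if len(a)>1: print('shift cm after turn',((np.array([a[0],a[1],a[2] if len(a)>2 else p[2]])-p)@M*100).round(2))
E
python3 go.py .592 .134 .016 14.7
```

```text
t 7.9167 pos [0.5928 0.1309 0.2469] tool y yaw 14.26 xaxis [-0.001 -0.001 -1.   ] q [ 0.01  0.71 -0.55  1.61  0.43  0.94 -0.44]
turn about tool x -0.44194986742269293
shift cm after turn [23.09  0.   -0.32]
```

Call:
drive_tool([
  [[0,0,0],[4,0,-0.3],8.8],
  [[0,0,0],[4,0,0],8.8],
  [[0,0,0],[4,0,0],8.8],
  [[0,0,0],[4,0,0],8.8],
  [[0,0,0],[4,0,0],8.8],
  [[0,0,0],[2,0,0],8.8],
  [[0,0,0],[1,0,0],8.8],
  [[0,0,0],[0,0,0],8.8],
])

```text
clock: 8.58
tool_pos: [0.5923, 0.1298, 0.0146]
eef_rot: [0.434, 0.557, -0.438, 0.557]
contact_force: [-0.8, 0.1, -0.1]
opening: 1.001
```

Call:
drive_tool([
  [[0,0,0],[0,0,0],1],
  [[0,0,0],[0,0,0],1],
  [[0,0,0],[0,0,0],1],
  [[0,0,0],[0,0,0],1],
  [[0,0,0],[0,0,0],1],
  [[0,0,0],[0,0,0],1],
  [[0,0,0],[0,0,0],1],
  [[0,0,0],[0,0,0],1],
], force=40)

```text
clock: 9.25
tool_pos: [0.5936, 0.1326, 0.0172]
eef_rot: [0.435, 0.557, -0.435, 0.557]
contact_force: [0.4, -0.3, 0.3]
opening: 0.416
```

Call:
drive_tool([
  [[0,0,0],[0,0,0],1],
  [[0,0,0],[0,0,0],1],
  [[0,0,0],[0,0,0],1],
  [[0,0,0],[0,0,0],1],
  [[0,0,0],[0,0,0],1],
  [[0,0,0],[0,0,0],1],
  [[0,0,0],[0,0,0],1],
  [[0,0,0],[0,0,0],1],
])

```text
clock: 9.92
tool_pos: [0.5934, 0.1325, 0.017]
eef_rot: [0.435, 0.557, -0.435, 0.557]
contact_force: [-0.1, -0.6, 0.5]
opening: 0.271
```

Call:
drive_tool([
  [[0,0,0],[-2,0,0],1],
  [[0,0,0],[-4,0,0],1],
  [[0,0,0],[-4,0,0],1],
  [[0,0,0],[-3.3,0,0],1],
  [[6.9,0,0],[0,0,0],1],
  [[6.9,0,0],[0,0,0],1],
  [[6.9,0,0],[0,0,0],1],
  [[6.9,0,0],[0,0,0],1],
  [[6.9,0,0],[0,0,0],1],
  [[6.9,0,0],[0,0,0],1],
  [[6.9,0,0],[0,0,0],1],
  [[6.9,0,0],[0,0,0],1],
])

```text
clock: 10.92
tool_pos: [0.5933, 0.1325, 0.1498]
eef_rot: [-0.645, -0.29, 0.645, -0.29]
contact_force: [0.1, 0.5, -0.7]
opening: 0.268
```

Call:
drive_tool([
  [[6.9,0,0],[0,0,0],1],
  [[6.9,0,0],[0,0,0],1],
  [[6.9,0,0],[0,0,0],1],
  [[6.9,0,0],[0,0,0],1],
  [[6.9,0,0],[0,0,0],1],
  [[6.9,0,0],[0,0,0],1],
  [[6.9,0,0],[0,0,0],1],
  [[6.9,0,0],[0,0,0],1],
  [[6.9,0,0],[0,0,0],1],
  [[6.9,0,0],[0,0,0],1],
  [[0,0,0],[0,0,0],1],
  [[0,0,0],[0,0,0],1],
])

```text
clock: 11.92
tool_pos: [0.5932, 0.1328, 0.1498]
eef_rot: [-0.696, 0.123, 0.697, 0.122]
contact_force: [-0.2, 0.2, -0.7]
opening: 0.271
```

```bash
python3 go.py .42 -.069 .15 -110.06
```

```text
t 11.9167 pos [0.5932 0.1328 0.1498] tool y yaw -109.95 xaxis [-0. -0. -1.] q [-0.36  0.8   0.12  1.72 -0.14  0.64 -2.09]
turn about tool x 0.10540813502822743
shift cm after turn [-2.000e-02  2.489e+01  9.350e+00]
```

Call:
drive_tool([
  [[0,0,0],[0,2.5,0.94],1],
  [[0,0,0],[0,2.5,0.94],1],
  [[0,0,0],[0,2.5,0.94],1],
  [[0,0,0],[0,2.5,0.94],1],
  [[0,0,0],[0,2.5,0.94],1],
  [[0,0,0],[0,2.5,0.94],1],
  [[0,0,0],[0,2.5,0.94],1],
  [[0,0,0],[0,2.5,0.94],1],
  [[0,0,0],[0,2.5,0.94],1],
  [[0,0,0],[0,2.4,0.9],1],
  [[0,0,0],[0,0,0],1],
  [[0,0,0],[0,0,0],1],
])

```text
clock: 12.92
tool_pos: [0.4191, -0.07, 0.1502]
eef_rot: [-0.696, 0.124, 0.696, 0.124]
contact_force: [0.7, 0.7, -1.7]
opening: 0.27
```

Call:
drive_tool([
  [[0,0,0],[2.5,0,0],1],
  [[0,0,0],[2.5,0,0],1],
  [[0,0,0],[2.5,0,0],1],
  [[0,0,0],[1.5,0,0],1],
  [[0,0,0],[0,0,0],1],
  [[0,0,0],[0,0,0],1],
])

```text
clock: 13.42
tool_pos: [0.4258, -0.0688, 0.064]
eef_rot: [-0.694, 0.123, 0.699, 0.123]
contact_force: [-0.6, -0.8, -0.9]
opening: 0.269
```

```bash
python3 go.py .42 -.069 .041 -110.06; python3 - <<'E'
from h import *
snap('wrist','w3')
i=cv2.imread('pics/w3.png');cv2.imwrite('pics/w3b.png',cv2.resize(i,(768,576),interpolation=cv2.INTER_CUBIC))
E
```

```text
t 13.4167 pos [ 0.4258 -0.0688  0.064 ] tool y yaw -110.02 xaxis [-0.007  0.002 -1.   ] q [ 0.05  0.84  0.    2.27 -0.05  0.04 -1.82]
turn about tool x 0.037607764443805536
shift cm after turn [2.3  0.22 0.54]
```

View pics/w3b.png

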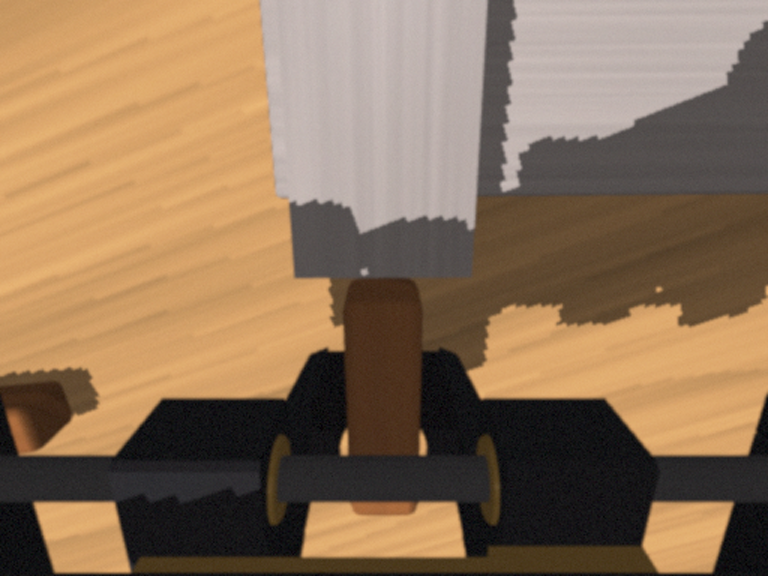

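B is held straight, its blade centred at u≈380. The wrist (q6 = 0.04) is at its limit here, so I'll enter with the blade tip pitched slightly down and level out further in.

```bash
python3 - <<'E'
from h import *
s=r.get_state(); v=np.load('dryer.npy'); z=s['tool_pos'][2]-.017+.004
def dr(p): c,sn=np.cos(v[2]),np.sin(v[2]); d=np.array(p[:2])-v[:2]; return np.array([c*d[0]+sn*d[1],-sn*d[0]+c*d[1]])*1000
print('tcp dryer',dr(s['tool_pos']))
for q in [(295,277),(473,277),(262,0),(488,0)]: print(dr(ray('w3',np.array(q)/1.5,z)).round(1))
print('sill corner', dr(ray('w3',np.array((550,194))/1.5,.02)))
E
```

```text
tcp dryer [-199.65458112   68.52273039]
[-163.5   97.7]
[-163.4   38.1]
[-82.6 101.9]
[-82.5  39.2]
sill corner [-140.22016956    4.19501834]
```

Call:
drive_tool([
  [[1.9,0,0],[0,0,0],1],
  [[0,-4,0],[0,0,0],1],
  [[0,-4,0],[0,0,0],1],
  [[0,0,0],[0,0,0],1],
  [[0,0,0],[0,0,0],1],
])

```text
clock: 13.88
tool_pos: [0.4258, -0.07, 0.065]
eef_rot: [-0.642, 0.126, 0.742, 0.145]
contact_force: [-0.0, 0.0, -0.9]
opening: 0.271
```

```bash
cat > st.py <<'E'
from h import *
s=r.get_state(); v=np.load('dryer.npy');M=R.from_quat(s['eef_rot']).as_matrix()
c,sn=np.cos(v[2]),np.sin(v[2]); D=np.array([[c,-sn,0],[sn,c,0],[0,0,1]])
p=D.T@(s['tool_pos']-[v[0],v[1],0])*1000; T=D.T@M
f=-T[:,2] # scraper x
print('t',round(s['clock'],2),'tcp dryer mm',p.round(1),'pitchdown',np.degrees(np.arcsin(-f[2])).round(2),'yaw rel',np.degrees(np.arctan2(f[1],f[0])).round(2),'q6',s['q'][5].round(3),'q7',s['q'][6].round(2),'F',s['contact_force'].round(1))
for g in (31,34): print('origin',(p+T[:,0]*17+f*g).round(1),'tip',(p+T[:,0]*17+f*(g+90)).round(1))
E
python3 st.py
```

```text
t 13.88 tcp dryer mm [-199.1   67.7   65. ] pitchdown 8.24 yaw rel -2.1 q6 0.285 q7 -1.82 F [-0.   0.  -0.9]
origin [-170.9   66.7   43.7] tip [-81.9  63.4  30.8]
origin [-167.9   66.6   43.3] tip [-78.9  63.3  30.4]
```

Call:
drive_tool([
  [[0,0,0],[0.79,0,-0.11],1],
  [[0,0,0],[0,0,0],1],
  [[0,0,0],[-0.14,-0.04,-1],1],
  [[0,0,0],[-0.14,-0.04,-1],1],
  [[0,0,0],[0,0,0],1],
  [[0,0,0],[0,0,0],1],
])

```text
clock: 14.38
tool_pos: [0.4427, -0.0762, 0.056]
eef_rot: [-0.64, 0.126, 0.744, 0.144]
contact_force: [-0.7, 1.3, -1.2]
opening: 0.269
```

```bash
python3 st.py; python3 - <<'E'
from h import *
snap('wrist','w4')
i=cv2.imread('pics/w4.png');cv2.imwrite('pics/w4b.png',cv2.resize(i,(768,576),interpolation=cv2.INTER_CUBIC))
E
```

```text
t 14.38 tcp dryer mm [-181.    67.7   56. ] pitchdown 8.52 yaw rel -2.02 q6 0.32 q7 -1.81 F [-0.7  1.3 -1.2]
origin [-152.9   66.6   34.6] tip [-64.   63.5  21.3]
origin [-149.9   66.5   34.2] tip [-61.   63.4  20.9]
```

View pics/w4b.png

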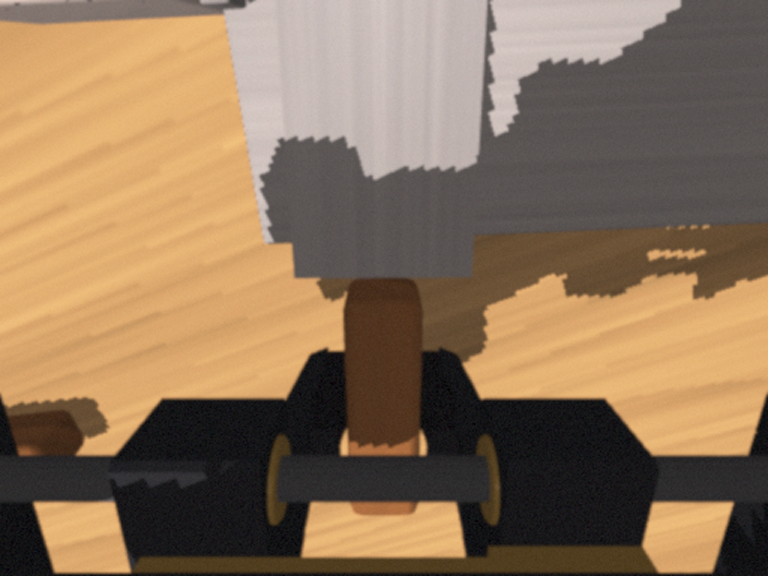

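The blade is actually parallel to the tool: its edges are symmetric about u≈383, and the sill edge slopes by about 2°. So my yaw correction was wrong (I had mistaken the sill edge for the blade edge), and I'll undo it and go on in.

Call:
drive_tool([
  [[-2.1,0,0],[-0.1,0.05,0],1],
  [[0,0,0],[0,0,0],1],
  [[0,0,0],[-0.14,0,-1],1],
  [[0,0,0],[-0.14,0,-1],1],
  [[0,0,0],[-0.14,0,-1],1],
  [[0,0,0],[0,0,0],1],
  [[0,0,0],[0,0,0],1],
])

```text
clock: 15.02
tool_pos: [0.4714, -0.0874, 0.0569]
eef_rot: [-0.643, 0.112, 0.746, 0.133]
contact_force: [0.5, -0.4, -1.4]
opening: 0.271
```

```bash
python3 st.py
```

```text
t 15.02 tcp dryer mm [-150.3   67.1   56.9] pitchdown 8.51 yaw rel 0.09 q6 0.399 q7 -1.78 F [ 0.5 -0.4 -1.4]
origin [-122.1   67.2   35.5] tip [-33.1  67.3  22.1]
origin [-119.2   67.2   35. ] tip [-30.2  67.3  21.7]
```

Call:
drive_tool([
  [[0,2.1,0],[0.42,0,-0.05],1],
  [[0,2.1,0],[0.42,0,-0.04],1],
  [[0,2.1,0],[0.4,0,-0.02],1],
  [[0,2.1,0],[0.36,0,0],1],
  [[0,0,0],[0,0,0],1],
  [[0,0,0],[0,0,0],1],
])

```text
clock: 15.52
tool_pos: [0.4699, -0.0867, 0.0408]
eef_rot: [-0.695, 0.121, 0.698, 0.124]
contact_force: [0.7, 0.8, -1.1]
opening: 0.268
```

```bash
python3 st.py
```

```text
t 15.52 tcp dryer mm [-152.    67.1   40.8] pitchdown 0.28 yaw rel 0.1 q6 0.111 q7 -1.81 F [ 0.7  0.8 -1.1]
origin [-121.    67.2   23.7] tip [-31.1  67.4  23.2]
origin [-118.    67.2   23.7] tip [-28.1  67.4  23.2]
```

Call:
drive_tool([
  [[0,0,0],[0,0,-1],1],
  [[0,0,0],[0,0,-1],1],
  [[0,0,0],[0,0,-1],1],
  [[0,0,0],[0.15,0,-0.6],1],
  [[0,0,0],[0.1,0,-0.3],1],
  [[0,0,0],[0,0,-0.2],1],
  [[0,0,0],[0,0,0],1],
  [[0,0,0],[0,0,0],1],
])

```text
clock: 16.18
tool_pos: [0.5054, -0.1002, 0.0378]
eef_rot: [-0.693, 0.121, 0.7, 0.124]
contact_force: [-6.1, 1.7, 0.5]
opening: 0.271
```

```bash
python3 st.py
```

```text
t 16.18 tcp dryer mm [-114.    66.7   37.8] pitchdown 0.65 yaw rel 0.1 q6 0.215 q7 -1.8 F [-6.1  1.7  0.5]
origin [-83.2  66.7  20.5] tip [ 6.8 66.9 19.4]
origin [-80.2  66.7  20.4] tip [ 9.8 66.9 19.4]
```

Call:
drive_tool([
  [[0,0,0],[0,0,-0.2],1],
  [[0,0,0],[0,0,0],1],
  [[0,0,0],[0,0,0],5],
  [[0,0,0],[0,0,0],5],
  [[0,0,0],[0,0,0],5],
  [[0,0,0],[0,0,0],5],
  [[0,0,0],[0,0,0],5],
])

```text
clock: 16.77
tool_pos: [0.5125, -0.1021, 0.0384]
eef_rot: [0.696, -0.122, -0.696, -0.124]
contact_force: [0.7, -0.2, -0.3]
opening: 0.565
```

Call:
drive_tool([
  [[0,0,0],[-1,0,0],5],
  [[0,0,0],[-3,0,0],5],
  [[0,0,0],[-4,0,0],5],
  [[0,0,0],[-4,0,0],5],
  [[0,0,0],[-4,0,0],5],
  [[0,0,0],[-4,0,0],8.8],
  [[0,0,0],[0,0,0],8.8],
  [[0,0,0],[0,0,0],8.8],
])

```text
clock: 17.43
tool_pos: [0.5134, -0.103, 0.2413]
eef_rot: [0.698, -0.121, -0.694, -0.124]
contact_force: [0.2, -0.0, -0.2]
opening: 0.772
```

```bash
python3 st.py; python3 - <<'E'
from h import *
snap('wrist','w5');snap('scene','s5')
a=cv2.imread('pics/w5.png');b=cv2.imread('pics/s5.png')[110:270,190:380]
b=cv2.resize(b,(456,384),interpolation=cv2.INTER_CUBIC); m=np.hstack([a[:, :],b]); m=cv2.resize(m,None,fx=800/968,fy=800/968);print(m.shape); cv2.imwrite('pics/m5.png',m)
E
```

```text
t 17.43 tcp dryer mm [-105.5   66.8  241.3] pitchdown -0.27 yaw rel 0.05 q6 0.68 q7 -1.79 F [ 0.2 -0.  -0.2]
origin [-74.5  66.9 224.4] tip [ 15.5  67.  224.9]
origin [-71.5  66.9 224.5] tip [ 18.5  67.  224.9]
(317, 800, 3)
```

View pics/m5.png

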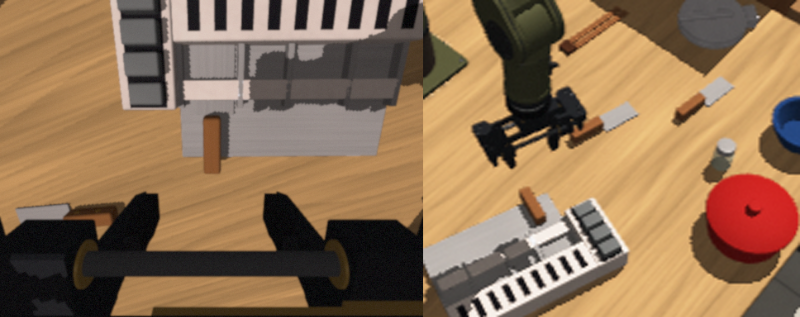

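```bash
cat >> h.py <<'E'
def dr(p):
    v=np.load('dryer.npy'); c,s=np.cos(v[2]),np.sin(v[2]); d=np.array(p[:2])-v[:2]; return (np.array([c*d[0]+s*d[1],-s*d[0]+c*d[1]])*1000).round(1)
E
python3 - <<'E'
from h import *
k=968/800
for n,q,z in [('handle front top',(210,117),.048),('handle rear bottom?',(212,172),.048),('div y28 x-30',(243,79),.038),('div -34',(290,79),.038),('div -112',(347,79),.038),('sill L',(181,154),.02),('sill R',(379,154),.02),('bar front',(215,99),.038)]: print(n,dr(ray('w5',np.array(q)*k,z)))
# scraper A and C from views
s=1.5625
for f,q in [('w5',[(72*k,218*k),(112*k,218*k)])]: print([ray(f,x,.028).round(3) for x in q])
E
python3 go.py .52 .17 .25 -15
```

```text
handle front top [-77.7  68.4]
handle rear bottom? [-154.5   65.6]
div y28 x-30 [-30.7  26.3]
div -34 [-30.6 -33.6]
div -112 [ -30.5 -106.2]
sill L [-137.2  111.5]
sill R [-136.4 -180.3]
bar front [-55.8  61.9]
[array([0.461, 0.15 , 0.028]), array([0.44 , 0.091, 0.028])]
t 17.5333 pos [ 0.5113 -0.1025  0.2382] tool y yaw -110.0 xaxis [-0.001  0.004 -1.   ] q [ 0.1   0.57  0.01  1.89 -0.02  0.68 -1.79]
turn about tool x -94.99793556238757
shift cm after turn [ -1.18  -6.21 -26.55]
```

Call:
drive_tool([
  [[-6.8,0,0],[0,0,0],8.8],
  [[-6.8,0,0],[0,0,0],8.8],
  [[-6.8,0,0],[0,0,0],8.8],
  [[-6.8,0,0],[0,0,0],8.8],
  [[-6.8,0,0],[0,0,0],8.8],
  [[-6.8,0,0],[0,0,0],8.8],
  [[-6.8,0,0],[0,0,0],8.8],
  [[-6.8,0,0],[0,0,0],8.8],
  [[-6.8,0,0],[0,0,0],8.8],
  [[-6.8,0,0],[0,0,0],8.8],
  [[-6.8,0,0],[0,0,0],8.8],
  [[-6.8,0,0],[0,0,0],8.8],
])

```text
clock: 18.53
tool_pos: [0.5106, -0.1024, 0.2365]
eef_rot: [-0.606, -0.366, 0.607, -0.362]
contact_force: [0.8, -0.9, -0.7]
opening: 0.997
```

Call:
drive_tool([
  [[-6.7,0,0],[0,0,0],8.8],
  [[-6.7,0,0],[0,0,0],8.8],
  [[0,0,0],[0,-1.5,-2.75],8.8],
  [[0,0,0],[0,-1.5,-2.75],8.8],
  [[0,0,0],[0,-1.5,-2.75],8.8],
  [[0,0,0],[0,-1.5,-2.75],8.8],
  [[0,0,0],[0,-1.5,-2.75],8.8],
  [[0,0,0],[0,-1.5,-2.75],8.8],
  [[0,0,0],[0,-1.4,-2.75],8.8],
  [[0,0,0],[0,-1.3,-2.75],8.8],
  [[0,0,0],[0,0,0],8.8],
  [[0,0,0],[0,0,0],8.8],
])

```text
clock: 19.53
tool_pos: [0.4544, 0.1417, 0.238]
eef_rot: [-0.56, -0.434, 0.56, -0.43]
contact_force: [-0.1, -0.7, -0.0]
opening: 0.999
```

```bash
python3 go.py .455 .14 .24 -15; python3 - <<'E'
from h import *
snap('wrist','w6')
i=cv2.imread('pics/w6.png');cv2.imwrite('pics/w6b.png',cv2.resize(i,(768,576),interpolation=cv2.INTER_CUBIC))
E
```

```text
t 19.5333 pos [0.4544 0.1417 0.238 ] tool y yaw -14.73 xaxis [-0.004  0.004 -1.   ] q [-0.1   0.54 -0.45  2.01  0.36  0.67 -1.04]
turn about tool x 0.2722442565850258
shift cm after turn [-0.2   0.1   0.15]
```

View pics/w6b.png

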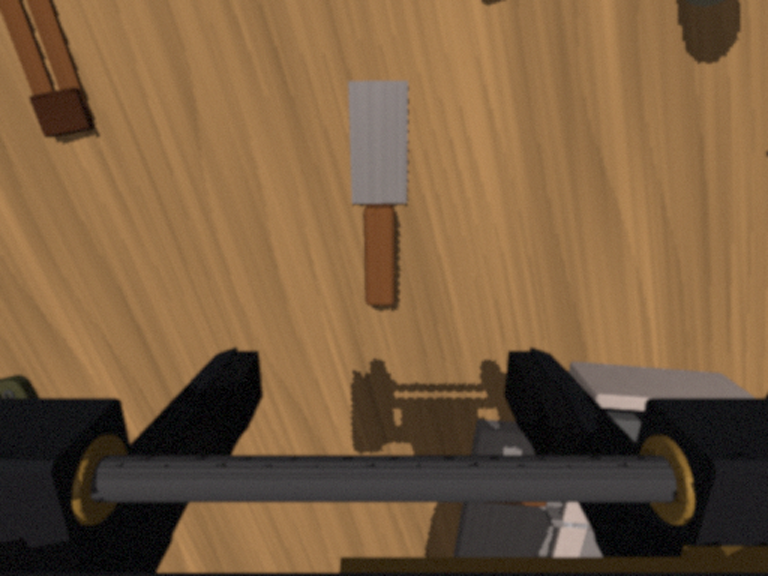

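A is narrow and nearly aligned with the tool: its blade is (350,82)–(408,205) and the handle's rear end is at (380,305).

```bash
cat > sc.py <<'E'
from h import *
import sys
def scr(f,o1,o2,t1,t2,k=1.5):
    c=[ray(f,np.array(q)/k,.004)[:2] for q in (o1,o2,t1,t2)]; m=(c[0]+c[1])/2; t=(c[2]+c[3])/2; d=t-m
    print('width',np.linalg.norm(c[0]-c[1]).round(4),'len',np.linalg.norm(d).round(4),'origin',m.round(4),'yaw',np.degrees(np.arctan2(d[1],d[0])).round(2),'grip',(m-.033*d/np.linalg.norm(d)).round(4)); return np.degrees(np.arctan2(d[1],d[0])),m-.033*d/np.linalg.norm(d)
E
python3 - <<'E'
from sc import *
y,g=scr('w6',(352,205),(408,205),(350,82),(408,82))
h=[ray('w6',np.array(q)/1.5,.028)[:2] for q in [(379,208),(380,304)]];print(h)
import os; os.system(f'python3 go.py {g[0]} {g[1]} .016 {y-90}')
E
```

```text
t 19.5833 pos [0.4548 0.1398 0.2379] tool y yaw -14.92 xaxis [-0.004  0.002 -1.   ] q [-0.1   0.54 -0.45  2.01  0.37  0.67 -1.04]
turn about tool x -0.5658969109160239
shift cm after turn [22.19 -0.41  0.51]
width 0.0448 len 0.0905 origin [0.4578 0.1679] yaw 75.65 grip [0.4496 0.1359]
[array([0.45764431, 0.16932498]), array([0.43868846, 0.09475107])]
```

Call:
drive_tool([
  [[-0.6,0,0],[0,-0.4,-0.3],8.8],
  [[0,0,0],[4,0,0],8.8],
  [[0,0,0],[4,0,0],8.8],
  [[0,0,0],[4,0,0],8.8],
  [[0,0,0],[4,0,0],8.8],
  [[0,0,0],[2.5,0,0],8.8],
  [[0,0,0],[1.5,0,0],8.8],
  [[0,0,0],[1,0,0],8.8],
  [[0,0,0],[0.6,0,0],8.8],
  [[0,0,0],[0.3,0,0],8.8],
  [[0,0,0],[0,0,0],8.8],
  [[0,0,0],[0,0,0],8.8],
])

```text
clock: 20.58
tool_pos: [0.4529, 0.1445, 0.0206]
eef_rot: [0.56, 0.434, -0.558, 0.432]
contact_force: [0.1, 0.1, -0.5]
opening: 0.999
```

```bash
python3 go.py .4516 .1437 .018 -14.35
```

```text
t 20.5833 pos [0.4529 0.1445 0.0206] tool y yaw -14.45 xaxis [ 0.     0.004 -1.   ] q [-0.37  0.94 -0.06  2.15  0.66  0.07 -1.31]
turn about tool x -0.09605366403022231
shift cm after turn [ 0.26 -0.11  0.11]
```

Call:
drive_tool([
  [[0,0,0],[0.2,-0.1,0],8.8],
  [[0,0,0],[0,0,0],1],
  [[0,0,0],[0,0,0],1],
  [[0,0,0],[0,0,0],1],
  [[0,0,0],[0,0,0],1],
  [[0,0,0],[0,0,0],1],
  [[0,0,0],[0,0,0],1],
  [[0,0,0],[0,0,0],1],
  [[0,0,0],[0,0,0],1],
  [[0,0,0],[0,0,0],1],
  [[0,0,0],[0,0,0],1],
  [[0,0,0],[0,0,0],1],
], force=40)

```text
clock: 21.58
tool_pos: [0.4516, 0.1452, 0.0182]
eef_rot: [0.559, 0.435, -0.558, 0.432]
contact_force: [0.2, 0.1, 0.4]
opening: 0.266
```

Call:
drive_tool([
  [[0,0,0],[0,0,0],1],
  [[0,0,0],[0,0,0],1],
  [[0,0,0],[0,0,0],1],
  [[0,0,0],[0,0,0],1],
])

```text
clock: 21.92
tool_pos: [0.4516, 0.1451, 0.0182]
eef_rot: [0.559, 0.435, -0.558, 0.432]
contact_force: [-0.0, 0.4, -0.5]
opening: 0.269
```

```bash
python3 go.py .4516 .1437 .018 -14.35
```

```text
t 21.9167 pos [0.4516 0.1451 0.0182] tool y yaw -14.4 xaxis [-0.     0.004 -1.   ] q [-0.37  0.94 -0.05  2.15  0.66  0.06 -1.32]
turn about tool x -0.04678567935769706
shift cm after turn [0.02 0.03 0.14]
```

Call:
drive_tool([
  [[0,0,0],[-2,0,0],1],
  [[0,0,0],[-4,0,0],1],
  [[0,0,0],[-4,0,0],1],
  [[0,0,0],[-3.3,0,0],1],
  [[6.8,0,0],[0,0,0],1],
  [[6.8,0,0],[0,0,0],1],
  [[6.8,0,0],[0,0,0],1],
  [[6.8,0,0],[0,0,0],1],
  [[6.8,0,0],[0,0,0],1],
  [[6.8,0,0],[0,0,0],1],
  [[6.8,0,0],[0,0,0],1],
  [[6.8,0,0],[0,0,0],1],
])

```text
clock: 22.92
tool_pos: [0.4514, 0.1444, 0.1511]
eef_rot: [-0.695, -0.129, 0.696, -0.127]
contact_force: [-0.1, -0.1, -0.8]
opening: 0.26
```

Call:
drive_tool([
  [[6.8,0,0],[0,0,0],1],
  [[6.8,0,0],[0,0,0],1],
  [[6.8,0,0],[0,0,0],1],
  [[6.8,0,0],[0,0,0],1],
  [[6.8,0,0],[0,0,0],1],
  [[6.8,0,0],[0,0,0],1],
  [[0,0,0],[0,0,0],1],
  [[0,0,0],[0,0,0],1],
])

```text
clock: 23.58
tool_pos: [0.4515, 0.1446, 0.1511]
eef_rot: [-0.697, 0.118, 0.697, 0.12]
contact_force: [0.6, -0.1, -0.9]
opening: 0.265
```

```bash
python3 go.py .410 -.14 .15 -110.06
```

```text
t 23.5833 pos [0.4515 0.1446 0.1511] tool y yaw -109.41 xaxis [-0.001  0.003 -1.   ] q [-0.43  0.67  0.05  2.11 -0.09  0.36 -2.22]
turn about tool x 0.6522526650346094
shift cm after turn [ 0.11 28.16 -5.87]
```

Call:
drive_tool([
  [[0.65,0,0],[0,2.5,-0.4],1],
  [[0,0,0],[0,2.6,-0.5],1],
  [[0,0,0],[0,2.6,-0.5],1],
  [[0,0,0],[0,2.6,-0.5],1],
  [[0,0,0],[0,2.6,-0.5],1],
  [[0,0,0],[0,2.6,-0.5],1],
  [[0,0,0],[0,2.6,-0.5],1],
  [[0,0,0],[0,2.6,-0.5],1],
  [[0,0,0],[0,2.6,-0.6],1],
  [[0,0,0],[0,2.6,-0.6],1],
  [[0,0,0],[0,2.3,-0.7],1],
  [[0,0,0],[0,0,0],1],
])

```text
clock: 24.58
tool_pos: [0.408, -0.1455, 0.1503]
eef_rot: [-0.696, 0.126, 0.696, 0.126]
contact_force: [-0.4, 0.1, -1.6]
opening: 0.273
```

Call:
drive_tool([
  [[0,-4,0],[2,0,0],1],
  [[0,-4,0],[2,0,-0.1],1],
  [[0,0,0],[2,0,-0.3],1],
  [[0,0,0],[1.7,0,-0.2],1],
  [[0,0,0],[0,0,0],1],
  [[0,0,0],[0,0,0],1],
])

```text
clock: 25.08
tool_pos: [0.4077, -0.139, 0.0725]
eef_rot: [-0.645, 0.113, 0.744, 0.133]
contact_force: [-0.5, -0.6, -0.8]
opening: 0.272
```

```bash
python3 st.py; python3 - <<'E'
from h import *
snap('wrist','w7')
i=cv2.imread('pics/w7.png');cv2.imwrite('pics/w7b.png',cv2.resize(i,(768,576),interpolation=cv2.INTER_CUBIC))
E
```

```text
t 25.08 tcp dryer mm [-192.4   -3.3   72.5] pitchdown 8.21 yaw rel -0.03 q6 0.31 q7 -1.79 F [-0.5 -0.6 -0.8]
origin [-164.2   -3.2   51.3] tip [-75.1  -3.3  38.4]
origin [-161.2   -3.2   50.8] tip [-72.1  -3.3  38. ]
```

View pics/w7b.png

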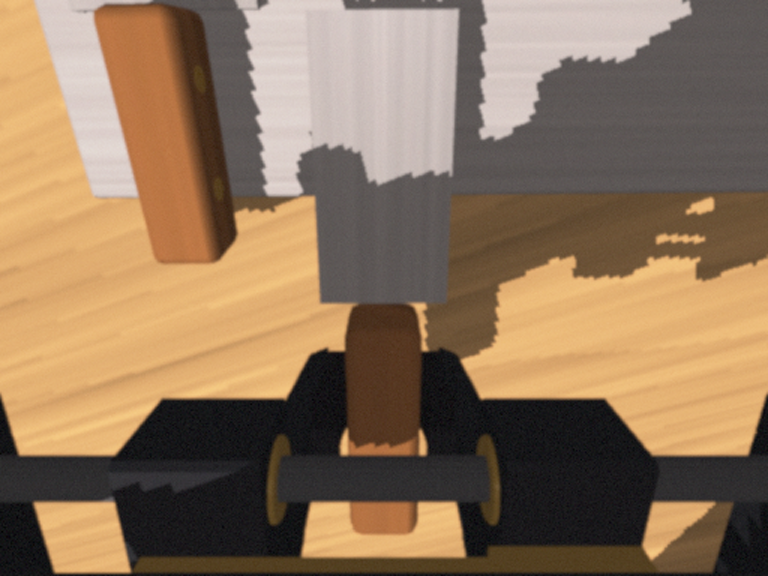

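A hangs straight (blade centred at u≈384) and B's handle sits in slot w1 on the left. I'll lower A and go in.

Call:
drive_tool([
  [[0,0,0],[0.75,0,-0.11],1],
  [[0,0,0],[0.75,0,-0.11],1],
  [[0,0,0],[0,0,0],1],
  [[0,0,0],[-0.14,0,-1],1],
  [[0,0,0],[-0.14,0,-1],1],
  [[0,0,0],[-0.14,0,-1],1],
  [[0,0,0],[-0.14,0,-1],1],
  [[0,0,0],[-0.1,0,-0.6],1],
  [[0,0,0],[0,0,0],1],
  [[0,0,0],[0,0,0],1],
])

```text
clock: 25.97
tool_pos: [0.4516, -0.1555, 0.0578]
eef_rot: [-0.645, 0.114, 0.743, 0.134]
contact_force: [-0.8, -0.5, -2.0]
opening: 0.269
```

```bash
python3 st.py
```

```text
t 25.97 tcp dryer mm [-145.5   -3.8   57.8] pitchdown 8.12 yaw rel -0.16 q6 0.394 q7 -1.78 F [-0.8 -0.5 -2. ]
origin [-117.2   -3.8   36.6] tip [-28.1  -4.   23.9]
origin [-114.2   -3.8   36.2] tip [-25.1  -4.   23.5]
```

Call:
drive_tool([
  [[0,2.05,0],[0.4,0,-0.05],1],
  [[0,2.05,0],[0.4,0,-0.04],1],
  [[0,2.05,0],[0.4,0,-0.02],1],
  [[0,2.05,0],[0.38,0,0],1],
  [[0,0,0],[0,-0.05,0],1],
  [[0,0,0],[0,0,0],1],
])

```text
clock: 26.47
tool_pos: [0.4505, -0.1544, 0.0419]
eef_rot: [-0.696, 0.123, 0.696, 0.125]
contact_force: [0.2, 0.4, -2.0]
opening: 0.267
```

```bash
python3 st.py
```

```text
t 26.47 tcp dryer mm [-146.9   -3.1   41.9] pitchdown 0.07 yaw rel -0.15 q6 0.105 q7 -1.81 F [ 0.2  0.4 -2. ]
origin [-115.9   -3.1   24.8] tip [-25.9  -3.4  24.7]
origin [-112.9   -3.1   24.8] tip [-22.9  -3.4  24.7]
```

Call:
drive_tool([
  [[0,0,0],[0,0,-1],1],
  [[0,0,0],[0,0,-1],1],
  [[0,0,0],[0,0,-1],1],
  [[0,0,0],[0.15,0,-0.6],1],
  [[0,0,0],[0.15,0,-0.4],1],
  [[0,0,0],[0,0,-0.2],1],
  [[0,0,0],[0,0,0],1],
  [[0,0,0],[0,0,0],1],
])

```text
clock: 27.13
tool_pos: [0.4908, -0.1694, 0.0389]
eef_rot: [0.697, -0.123, -0.695, -0.125]
contact_force: [-0.2, 1.0, -2.3]
opening: 0.267
```

Call:
drive_tool([
  [[0,0,0],[0,0,-0.2],1],
  [[0,0,0],[0,0,0],1],
  [[0,0,0],[0,0,0],1],
])

```text
clock: 27.38
tool_pos: [0.491, -0.1696, 0.0388]
eef_rot: [-0.695, 0.123, 0.697, 0.125]
contact_force: [-5.2, 1.6, -0.1]
opening: 0.265
```

```bash
python3 st.py
```

```text
t 27.38 tcp dryer mm [-103.7   -3.5   38.8] pitchdown 0.14 yaw rel -0.17 q6 0.217 q7 -1.8 F [-5.2  1.6 -0.1]
origin [-72.7  -3.6  21.7] tip [17.3 -3.8 21.5]
origin [-69.7  -3.6  21.7] tip [20.3 -3.9 21.5]
```

Call:
drive_tool([
  [[0,0,0],[0,0,0],5],
  [[0,0,0],[0,0,0],5],
  [[0,0,0],[0,0,0],5],
  [[0,0,0],[0,0,0],5],
  [[0,0,0],[0,0,0],5],
  [[0,0,0],[-1,0,0],5],
  [[0,0,0],[-3,0,0],5],
  [[0,0,0],[-4,0,0],5],
  [[0,0,0],[-4,0,0],5],
  [[0,0,0],[-4,0,0],5],
  [[0,0,0],[-4,0,0],8.8],
  [[0,0,0],[0,0,0],8.8],
])

```text
clock: 28.38
tool_pos: [0.4965, -0.172, 0.2468]
eef_rot: [0.702, -0.124, -0.69, -0.125]
contact_force: [0.9, 0.0, 0.4]
opening: 0.695
```

```bash
python3 -c "
from h import *
snap('wrist','w8')"
```

Call:
drive_tool([
  [[-6.9,0,0],[0,0,0],8.8],
  [[-6.9,0,0],[0,0,0],8.8],
  [[-6.9,0,0],[0,0,0],8.8],
  [[-6.9,0,0],[0,0,0],8.8],
  [[-6.9,0,0],[0,0,0],8.8],
  [[-6.9,0,0],[0,0,0],8.8],
  [[-6.9,0,0],[0,0,0],8.8],
  [[-6.9,0,0],[0,0,0],8.8],
  [[-6.9,0,0],[0,0,0],8.8],
  [[-6.9,0,0],[0,0,0],8.8],
  [[-6.9,0,0],[0,0,0],8.8],
  [[-6.9,0,0],[0,0,0],8.8],
])

```text
clock: 29.43
tool_pos: [0.4917, -0.1706, 0.2382]
eef_rot: [0.604, 0.37, -0.602, 0.368]
contact_force: [1.2, 0.0, -1.0]
opening: 1.0
```

Call:
drive_tool([
  [[-6.9,0,0],[0,0,0],8.8],
  [[-6.9,0,0],[0,0,0],8.8],
  [[-6.9,0,0],[0,0,0],8.8],
  [[0,0,0],[0,0.3,-3.6],8.8],
  [[0,0,0],[0,0.3,-3.6],8.8],
  [[0,0,0],[0,0.3,-3.6],8.8],
  [[0,0,0],[0,0.3,-3.6],8.8],
  [[0,0,0],[0,0.3,-3.6],8.8],
  [[0,0,0],[0,0.3,-3.6],8.8],
  [[0,0,0],[0,0.3,-3.6],8.8],
  [[0,0,0],[0,0.3,-3.6],8.8],
  [[0,0,0],[0,0.3,-3.6],8.8],
])

```text
clock: 30.43
tool_pos: [0.5567, 0.1492, 0.239]
eef_rot: [0.529, 0.47, -0.528, 0.47]
contact_force: [0.1, -1.3, 0.3]
opening: 0.998
```

Call:
drive_tool([
  [[0,0,0],[0,0.3,-3.6],8.8],
  [[0,0,0],[0,0.3,-3.6],8.8],
  [[0,0,0],[0,0.3,-3.6],8.8],
  [[0,0,0],[0,0.3,-3.6],8.8],
  [[0,0,0],[0,0,0],8.8],
  [[0,0,0],[0,0,0],8.8],
])

```text
clock: 30.93
tool_pos: [0.5848, 0.2921, 0.2391]
eef_rot: [0.528, 0.472, -0.527, 0.47]
contact_force: [-0.7, -0.5, 0.1]
opening: 0.998
```

```bash
python3 go.py .59 .33 .24 -6.5; python3 - <<'E'
from h import *
snap('wrist','w9')
i=cv2.imread('pics/w9.png');j=cv2.imread('pics/w8.png');m=cv2.resize(np.hstack([i,j[:,100:-100]]),(800,370),interpolation=cv2.INTER_AREA);print(824/800,384/370);cv2.imwrite('pics/m9.png',m)
E
```

```text
t 30.9333 pos [0.5848 0.2921 0.2391] tool y yaw -6.49 xaxis [ 0.001  0.003 -1.   ] q [-0.24  0.78 -0.56  1.47  0.46  1.01 -1.03]
turn about tool x 0.005275734336237292
shift cm after turn [-0.09  0.09 -3.83]
1.03 1.037837837837838
```

View pics/m9.png

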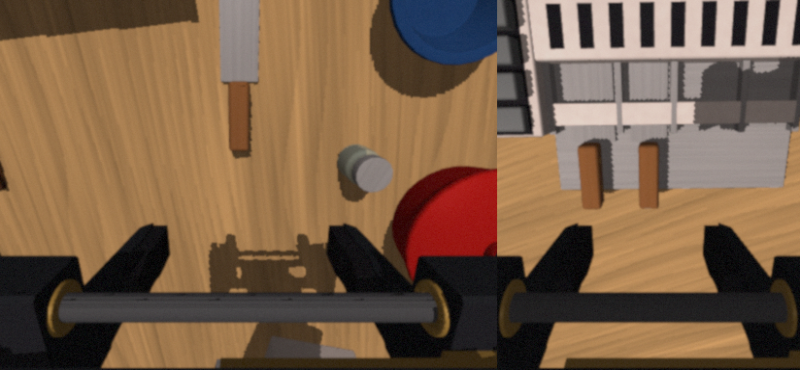

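C is narrow: its joint edges are (221,82) and (256,82), and the handle's rear end is (240,153). The salt jar cap is at (372,172). The right half shows B and A both home in their slots.

```bash
python3 - <<'E'
from sc import *
k=np.array([1.03,1.0378])
Q=lambda x,y:np.array((x,y))*k
y,g=scr('w9',Q(221,82),Q(257,82),Q(219,5),Q(259.5,5),k=1)
print('handle',ray('w9',Q(239.5,84),.028)[:2],ray('w9',Q(240,152),.028)[:2])
j=ray('w9',Q(372,172),.07)[:2]; print('jar',j)
for gg in (.033,.025,.04):
  d=np.array([np.cos(np.radians(y)),np.sin(np.radians(y))]); G=g+(.033-gg)*d; e=j-G; print(gg,G,'jar rel: ahead',e@d,'right',e@[d[1],-d[0]])
# slots in w8 (offset crop 100)
for n,q,z in [('A front',(648-497,144),.048),('A rear',(649-497,206),.048),('B front',(590-497,144),.048)]:
    print(n,dr(ray('w8',np.array([q[0]*1.03+100-512+512,q[1]*1.0378]),z)))
for u in (619,674,742): print('div',dr(ray('w8',np.array([(u-497)*1.03+100,103*1.0378]),.038)))
print('sill',[dr(ray('w8',np.array([(u-497)*1.03+100,187*1.0378]),.02)) for u in (560,785)])
E
```

```text
width 0.0424 len 0.0803 origin [0.584  0.3777] yaw 82.8 grip [0.5798 0.3449]
handle [0.58490376 0.37521802] [0.57613185 0.29866675]
jar [0.71525874 0.27019623]
0.033 [0.57982863 0.34491609] jar rel: ahead -0.057149490737556964 right 0.1437299790933106
0.025 [0.5808317  0.35285295] jar rel: ahead -0.06514949073755695 right 0.14372997909331056
0.04 [0.57895095 0.33797133] jar rel: ahead -0.05014949073755699 right 0.1437299790933106
A front [-77.1  -3.9]
A rear [-153.3   -4.8]
B front [-76.9  62. ]
div [-32.1  28.5]
div [-32.3 -33.1]
div [ -32.6 -109.2]
sill [array([-138. ,  109.8]), array([-138.6, -179.4])]
```

Call:
drive_tool([
  [[0.7,0,0],[0,-0.6,-2.6],8.8],
  [[0,0,0],[0,-0.5,-2.6],8.8],
  [[0,0,0],[4,0,0],8.8],
  [[0,0,0],[4,0,0],8.8],
  [[0,0,0],[4,0,0],8.8],
  [[0,0,0],[4,0,0],8.8],
  [[0,0,0],[3.5,0,0],8.8],
  [[0,0,0],[1.5,0,0],8.8],
  [[0,0,0],[0.8,0,0],8.8],
  [[0,0,0],[0.3,0,0],8.8],
  [[0,0,0],[0,0,0],8.8],
  [[0,0,0],[0,0,0],8.8],
])

```text
clock: 31.98
tool_pos: [0.5838, 0.3437, 0.0217]
eef_rot: [0.534, 0.466, -0.529, 0.466]
contact_force: [-0.7, 0.9, -0.2]
opening: 0.997
```

Call:
drive_tool([
  [[0,0,0],[0,0,0],1],
  [[0,0,0],[0,0,0],1],
  [[0,0,0],[0,0,0],1],
  [[0,0,0],[0,0,0],1],
  [[0,0,0],[0,0,0],1],
  [[0,0,0],[0,0,0],1],
  [[0,0,0],[0,0,0],1],
  [[0,0,0],[0,0,0],1],
  [[0,0,0],[0,0,0],1],
  [[0,0,0],[0,0,0],1],
  [[0,0,0],[0,0,0],1],
  [[0,0,0],[0,0,0],1],
], force=40)

```text
clock: 32.98
tool_pos: [0.5822, 0.343, 0.0194]
eef_rot: [0.533, 0.467, -0.53, 0.466]
contact_force: [-0.3, 0.1, 0.2]
opening: 0.268
```

Call:
drive_tool([
  [[0,0,0],[0,0,0],1],
  [[0,0,0],[0,0,0],1],
  [[0,0,0],[0,0,0],1],
  [[0,0,0],[0,0,0],1],
])

```text
clock: 33.32
tool_pos: [0.5824, 0.343, 0.0195]
eef_rot: [0.533, 0.467, -0.53, 0.467]
contact_force: [0.2, 0.3, 0.1]
opening: 0.269
```

```bash
python3 go.py .5798 .3449 .017 -7.2
```

```text
t 33.3167 pos [0.5824 0.343  0.0195] tool y yaw -7.44 xaxis [ 0.003  0.002 -1.   ] q [-0.39  1.08 -0.42  1.51  0.61  0.68 -1.23]
turn about tool x -0.23966198997078436
shift cm after turn [ 0.25 -0.28 -0.16]
```

Call:
drive_tool([
  [[0,0,0],[-3,0,0],1],
  [[0,0,0],[-4,0,0],1],
  [[0,0,0],[-4,0,0],1],
  [[0,0,0],[-2.2,0,0],1],
  [[0,0,0],[0,-0.7,4],1],
  [[0,0,0],[0,-0.7,4],1],
  [[0,0,0],[0,-0.7,4],1],
  [[0,0,0],[0,-0.7,4],1],
  [[0,0,0],[0,-0.7,4],1],
  [[0,0,0],[0,-0.7,4],1],
  [[0,0,0],[0,-0.7,4],1],
  [[0,0,0],[0,-0.7,4],1],
])

```text
clock: 34.32
tool_pos: [0.4844, 0.0307, 0.1507]
eef_rot: [0.533, 0.466, -0.53, 0.467]
contact_force: [1.6, -1.0, -1.7]
opening: 0.271
```

Call:
drive_tool([
  [[6.9,0,0],[0,0,0],1],
  [[6.9,0,0],[0,0,0],1],
  [[6.9,0,0],[0,0,0],1],
  [[6.9,0,0],[0,0,0],1],
  [[6.9,0,0],[0,0,0],1],
  [[6.9,0,0],[0,0,0],1],
  [[6.9,0,0],[0,0,0],1],
  [[6.9,0,0],[0,0,0],1],
  [[6.9,0,0],[0,0,0],1],
  [[6.9,0,0],[0,0,0],1],
  [[6.9,0,0],[0,0,0],1],
  [[6.9,0,0],[0,0,0],1],
])

```text
clock: 35.32
tool_pos: [0.4853, 0.0326, 0.1506]
eef_rot: [0.708, -0.003, -0.706, -0.005]
contact_force: [-0.1, -0.6, -0.9]
opening: 0.269
```

Call:
drive_tool([
  [[6.6,0,0],[0,0,0],1],
  [[6.6,0,0],[0,0,0],1],
  [[6.6,0,0],[0,0,0],1],
  [[0,0,0],[0,0,0],1],
  [[0,0,0],[0,0,0],1],
])

```text
clock: 35.73
tool_pos: [0.4851, 0.0327, 0.1505]
eef_rot: [0.697, -0.121, -0.696, -0.123]
contact_force: [-0.3, -0.0, -2.3]
opening: 0.27
```

```bash
python3 go.py .348 -.266 .15 -110.06
```

```text
t 35.7333 pos [0.4851 0.0327 0.1505] tool y yaw -109.85 xaxis [ 0.003  0.002 -1.   ] q [-0.15  0.68 -0.02  2.08  0.03  0.38 -2.11]
turn about tool x 0.20793935710511846
shift cm after turn [ 0.05 32.76  2.64]
```

Call:
drive_tool([
  [[0.2,0,0],[0,2.9,0.2],1],
  [[0,0,0],[0,3,0.2],1],
  [[0,0,0],[0,3,0.2],1],
  [[0,0,0],[0,3,0.2],1],
  [[0,0,0],[0,3,0.2],1],
  [[0,0,0],[0,3,0.2],1],
  [[0,0,0],[0,3,0.2],1],
  [[0,0,0],[0,3,0.3],1],
  [[0,0,0],[0,3,0.3],1],
  [[0,0,0],[0,3,0.3],1],
  [[0,0,0],[0,2.9,0.3],1],
  [[0,0,0],[0,0,0],1],
])

```text
clock: 36.73
tool_pos: [0.3436, -0.2721, 0.1494]
eef_rot: [0.696, -0.127, -0.695, -0.127]
contact_force: [-1.1, -0.7, -0.5]
opening: 0.264
```

Call:
drive_tool([
  [[0,-4,0],[2,0,0],1],
  [[0,-4,0],[2,0,-0.1],1],
  [[0,0,0],[2,0,-0.3],1],
  [[0,0,0],[1.7,0,-0.2],1],
  [[0,0,0],[0,0,0],1],
  [[0,0,0],[0,0,0],1],
])

```text
clock: 37.23
tool_pos: [0.3467, -0.2652, 0.0716]
eef_rot: [-0.646, 0.113, 0.743, 0.133]
contact_force: [0.3, -0.1, -1.2]
opening: 0.265
```

```bash
python3 st.py; python3 - <<'E'
from h import *
snap('wrist','w10')
i=cv2.imread('pics/w10.png');cv2.imwrite('pics/w10b.png',cv2.resize(i,(768,576),interpolation=cv2.INTER_CUBIC))
E
```

```text
t 37.23 tcp dryer mm [-206.5 -142.8   71.6] pitchdown 7.99 yaw rel -0.03 q6 0.322 q7 -1.65 F [ 0.3 -0.1 -1.2]
origin [-178.1 -142.8   50.5] tip [ -89.  -142.8   38. ]
origin [-175.2 -142.8   50.1] tip [ -86.  -142.8   37.6]
```

View pics/w10b.png

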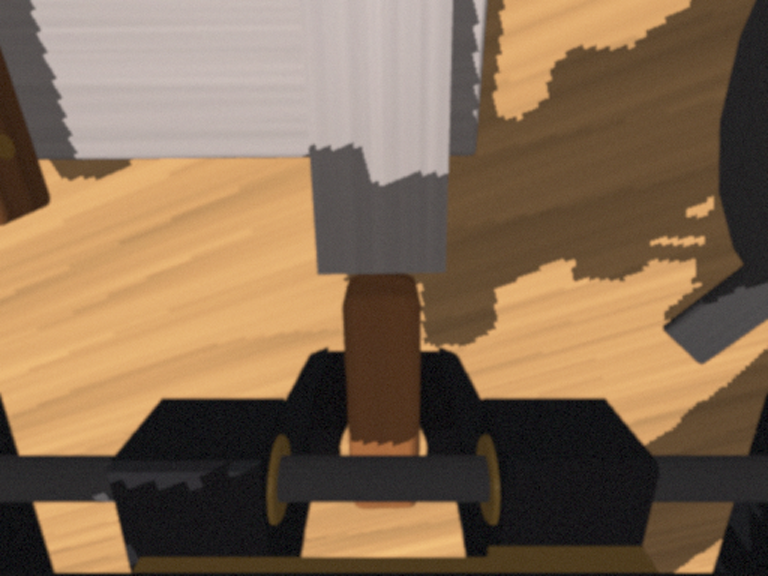

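```bash
python3 - <<'E'
from h import *
print('sill R',dr(ray('w10',np.array((477,153))/1.5,.02)),dr(ray('w10',np.array((487,5))/1.5,.02)))
# blade plane: pitch 8 down; intersect heights: joint top z, tip z
for q,z in [((318,273),.054),((446,273),.054),((452,2),.042),((303,2),.042)]: print(dr(ray('w10',np.array(q)/1.5,z)))
E
```

```text
sill R [-138.1 -177.9] [ -91.3 -176.9]
[-171.1 -121.6]
[-171.1 -164.5]
[ -92.4 -162.8]
[ -92.4 -120.8]
```

Call:
drive_tool([
  [[0.8,0,0],[0.5,0,-0.07],1],
  [[0,0,0],[0.5,0,-0.07],1],
  [[0,0,0],[0,0,0],1],
  [[0,0,0],[-0.14,-0.01,-1],1],
  [[0,0,0],[-0.14,-0.01,-1],1],
  [[0,0,0],[-0.14,-0.01,-1],1],
  [[0,0,0],[-0.14,-0.01,-1],1],
  [[0,0,0],[-0.1,-0.01,-0.6],1],
  [[0,0,0],[0,0,0],1],
  [[0,0,0],[0,0,0],1],
])

```text
clock: 38.12
tool_pos: [0.3902, -0.2819, 0.0622]
eef_rot: [-0.646, 0.119, 0.741, 0.138]
contact_force: [0.1, -0.2, -0.8]
opening: 0.263
```

```bash
python3 st.py
```

```text
t 38.12 tcp dryer mm [-159.9 -143.5   62.2] pitchdown 7.91 yaw rel -0.96 q6 0.414 q7 -1.65 F [ 0.1 -0.2 -0.8]
origin [-131.5 -144.    41.1] tip [ -42.4 -145.5   28.7]
origin [-128.5 -144.    40.7] tip [ -39.4 -145.5   28.3]
```

Call:
drive_tool([
  [[0,0,0],[0.2,-0.03,0],1],
  [[0,2,0],[0.43,0,-0.05],1],
  [[0,2,0],[0.43,0,-0.04],1],
  [[0,2,0],[0.43,0,-0.02],1],
  [[0,2,0],[0.4,0,0],1],
  [[0,0,0],[0,0,0],1],
  [[0,0,0],[0,0,0],1],
])

```text
clock: 38.7
tool_pos: [0.3888, -0.281, 0.043]
eef_rot: [-0.695, 0.129, 0.695, 0.13]
contact_force: [0.5, -0.4, -1.2]
opening: 0.271
```

```bash
python3 st.py
```

```text
t 38.7 tcp dryer mm [-161.5 -143.2   43. ] pitchdown 0.06 yaw rel -0.99 q6 0.123 q7 -1.67 F [ 0.5 -0.4 -1.2]
origin [-130.5 -143.7   26. ] tip [ -40.5 -145.2   25.9]
origin [-127.5 -143.8   26. ] tip [ -37.5 -145.3   25.9]
```

Call:
drive_tool([
  [[0,0,0],[0,-0.02,-1],1],
  [[0,0,0],[0,-0.02,-1],1],
  [[0,0,0],[0,-0.02,-1],1],
  [[0,0,0],[0.15,-0.01,-0.6],1],
  [[0,0,0],[0.1,0,-0.4],1],
  [[0,0,0],[0,0,-0.2],1],
  [[0,0,0],[0,0,0],1],
  [[0,0,0],[0,0,0],1],
])

```text
clock: 39.37
tool_pos: [0.4288, -0.2957, 0.0406]
eef_rot: [0.696, -0.129, -0.695, -0.13]
contact_force: [-0.4, 0.3, -1.5]
opening: 0.266
```

```bash
python3 st.py
```

```text
t 39.37 tcp dryer mm [-118.8 -143.3   40.6] pitchdown -0.04 yaw rel -0.98 q6 0.227 q7 -1.67 F [-0.4  0.3 -1.5]
origin [ -87.8 -143.8   23.6] tip [   2.1 -145.3   23.7]
origin [ -84.8 -143.8   23.6] tip [   5.1 -145.4   23.7]
```

Call:
drive_tool([
  [[0,0,0],[0,0,-0.2],1],
  [[0,0,0],[0,0,-0.2],1],
  [[0,0,0],[0,0,0],1],
  [[0,0,0],[0,0,0],1],
])

```text
clock: 39.7
tool_pos: [0.4332, -0.2973, 0.0408]
eef_rot: [0.696, -0.129, -0.694, -0.13]
contact_force: [-0.3, -1.0, -1.3]
opening: 0.272
```

```bash
python3 st.py
```

```text
t 39.7 tcp dryer mm [-114.1 -143.3   40.8] pitchdown -0.11 yaw rel -0.98 q6 0.237 q7 -1.67 F [-0.3 -1.  -1.3]
origin [ -83.1 -143.8   23.8] tip [   6.9 -145.3   24. ]
origin [ -80.1 -143.8   23.8] tip [   9.9 -145.3   24. ]
```

Call:
drive_tool([
  [[0,0,0],[0.1,0,-0.2],1],
  [[0,0,0],[0,0,-0.2],1],
  [[0,0,0],[0,0,0],1],
  [[0,0,0],[0,0,0],1],
])

```text
clock: 40.03
tool_pos: [0.4342, -0.298, 0.0394]
eef_rot: [-0.694, 0.129, 0.696, 0.13]
contact_force: [-4.7, 1.9, 1.8]
opening: 0.269
```

```bash
python3 st.py
```

```text
t 40.03 tcp dryer mm [-113.  -143.5   39.4] pitchdown 0.22 yaw rel -0.99 q6 0.248 q7 -1.67 F [-4.7  1.9  1.8]
origin [ -82.  -144.    22.3] tip [   7.9 -145.6   21.9]
origin [ -79.  -144.1   22.3] tip [  10.9 -145.7   21.9]
```

Call:
drive_tool([
  [[0,0,0],[0,0,0],5],
  [[0,0,0],[0,0,0],5],
  [[0,0,0],[0,0,0],5],
  [[0,0,0],[0,0,0],5],
  [[0,0,0],[0,0,0],5],
  [[0,0,0],[-1,0,0],5],
  [[0,0,0],[-3,0,0],5],
  [[0,0,0],[-4,0,0],5],
  [[0,0,0],[-4,0,0],5],
  [[0,0,0],[-4,0,0],5],
  [[0,0,0],[-4,0,0],5],
  [[0,0,0],[0,0,0],0],
])

```text
clock: 41.03
tool_pos: [0.4401, -0.3009, 0.2476]
eef_rot: [0.701, -0.131, -0.69, -0.128]
contact_force: [0.8, -0.4, 0.5]
opening: 0.516
```

Call:
drive_tool([
  [[-1,0,0],[0,-3,0],0],
  [[0,0,0],[0,-3,0],0],
  [[0,0,0],[0,-3,0],0],
  [[0,0,0],[0,-3,0],0],
  [[0,0,0],[0,0,0],0],
  [[0,0,0],[0,0,0],0],
])

```text
clock: 41.53
tool_pos: [0.4787, -0.1844, 0.2404]
eef_rot: [0.698, -0.121, -0.696, -0.122]
contact_force: [-0.4, -0.5, -0.0]
opening: 0.058
```

```bash
python3 st.py; python3 - <<'E'
from h import *
snap('wrist','w11');snap('scene','s11')
a=cv2.imread('pics/w11.png');b=cv2.imread('pics/s11.png')
m=cv2.resize(np.hstack([a,b[:,100:450]]),None,fx=800/862,fy=800/862); cv2.imwrite('pics/m11.png',m)
E
```

```text
t 41.53 tcp dryer mm [-110.2  -21.6  240.4] pitchdown -0.14 yaw rel 0.27 q6 0.683 q7 -1.8 F [-0.4 -0.5 -0. ]
origin [-79.2 -21.4 223.5] tip [ 10.8 -21.  223.7]
origin [-76.2 -21.4 223.5] tip [ 13.8 -21.  223.7]
```

View pics/m11.png

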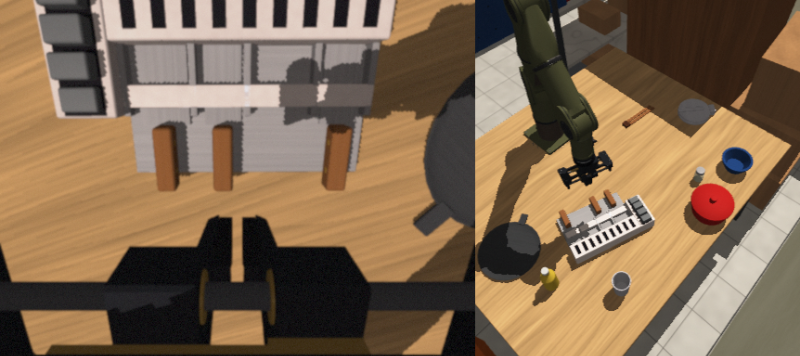

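All three handles stand in line before their slots, with fronts at (162,126), (222,126) and (340,126), and no other scraper is in sight. I'll check the numbers.

```bash
python3 - <<'E'
from h import *
k=862/800
for u in (163,222,341): print(dr(ray('w11',np.array((u,127))*k,.048)))
for u,n in ((167,'B'),(223,'A'),(335,'C')): print('rear',n,dr(ray('w11',np.array((u,190))*k,.020)))
print('bar front',dr(ray('w11',np.array((200,107))*k,.038)))
E
python3 go.py .6282 -.0627 .095 -110.06
```

```text
[-78.1  63.3]
[-77.7  -4.5]
[ -77. -141.]
rear B [-166.6   71.7]
rear A [-166.1   -3.3]
rear C [-165.2 -153.3]
bar front [-56.3  21.3]
t 41.6333 pos [ 0.4775 -0.1873  0.2401] tool y yaw -110.1 xaxis [ 0.002 -0.    -1.   ] q [ 0.4   0.56 -0.19  1.91  0.16  0.68 -1.8 ]
turn about tool x -0.042781595960775576
shift cm after turn [ 14.51 -16.88  -9.88]
```

Call:
drive_tool([
  [[0,0,0],[0,-2.8,-1.7],0],
  [[0,0,0],[0,-2.8,-1.7],0],
  [[0,0,0],[0,-2.8,-1.7],0],
  [[0,0,0],[0,-2.8,-1.6],0],
  [[0,0,0],[0,-2.8,-1.6],0],
  [[0,0,0],[0,-2.8,-1.6],0],
  [[0,0,0],[3.5,0,0],0],
  [[0,0,0],[3.5,0,0],0],
  [[0,0,0],[3.5,0,0],0],
  [[0,0,0],[3,0,0],0],
  [[0,0,0],[0.7,0,0],0],
  [[0,0,0],[0,0,0],0],
])

```text
clock: 42.63
tool_pos: [0.627, -0.0641, 0.0962]
eef_rot: [-0.695, 0.124, 0.697, 0.124]
contact_force: [-0.2, 0.0, 0.4]
opening: 0.001
```

```bash
python3 go.py .6282 -.0627 .0785 -110.06
```

```text
t 42.6333 pos [ 0.627  -0.0641  0.0962] tool y yaw -110.16 xaxis [-0.003 -0.    -1.   ] q [ 0.1   0.9  -0.13  1.66  0.18  0.6  -2.06]
turn about tool x -0.10463972311953285
shift cm after turn [ 1.77 -0.18 -0.06]
```

Call:
drive_tool([
  [[0,0,0],[0.5,-0.2,0],0],
  [[0,0,0],[0.4,0,0],0],
  [[0,0,0],[0.3,0,0],0],
  [[0,0,0],[0.3,0,0],0],
  [[0,0,0],[0.2,0,0],0],
  [[0,0,0],[0,0,0],0],
  [[0,0,0],[0,0,0],0],
])

```text
clock: 43.22
tool_pos: [0.6298, -0.0605, 0.0817]
eef_rot: [0.697, -0.123, -0.695, -0.123]
contact_force: [0.8, 0.6, 1.0]
opening: 0.002
```

Call:
drive_tool([
  [[0,0,0],[0.1,0,0],0],
  [[0,0,0],[0.1,0,0],0],
  [[0,0,0],[0,0,0],0],
  [[0,0,0],[0,0,0],0],
])

```text
clock: 43.55
tool_pos: [0.6298, -0.0605, 0.0794]
eef_rot: [0.697, -0.123, -0.696, -0.123]
contact_force: [-0.6, -0.6, 1.7]
opening: 0.001
```

Call:
drive_tool([
  [[0,0,0],[0.1,0,0],0],
  [[0,0,0],[0.1,0,0],0],
  [[0,0,0],[0,0,0],0],
  [[0,0,0],[0,0,0],0],
])

```text
clock: 43.88
tool_pos: [0.6299, -0.0605, 0.0784]
eef_rot: [0.697, -0.123, -0.695, -0.123]
contact_force: [-2.2, -1.0, 10.1]
opening: 0.002
```

Bottomed at 10 N. I'll lift off and look.

Call:
drive_tool([
  [[0,0,0],[-1,0,0],0],
  [[0,0,0],[-4,0,0],0],
  [[0,0,0],[-4,0,0],0],
  [[0,0,0],[-4,0,0],0],
  [[0,0,0],[-4,0,0],0],
  [[0,0,0],[0,0,4],0],
  [[0,0,0],[0,0,4],0],
  [[0,0,0],[0,0,0],0],
  [[0,0,0],[0,0,0],0],
])

```text
clock: 44.63
tool_pos: [0.5505, -0.0323, 0.2471]
eef_rot: [-0.696, 0.122, 0.697, 0.122]
contact_force: [1.2, -1.2, -0.6]
opening: 0.006
```

```bash
python3 st.py|head -1; python3 - <<'E'
from h import *
snap('wrist','w12');snap('scene','s12')
a=cv2.imread('pics/w12.png');b=cv2.imread('pics/s12.png')
b=cv2.resize(b[180:310,180:300],(355,384),interpolation=cv2.INTER_CUBIC)
m=cv2.resize(np.hstack([a,b]),None,fx=800/867,fy=800/867); cv2.imwrite('pics/m12.png',m)
E
```

```text
t 44.63 tcp dryer mm [-94.9 145.8 247.1] pitchdown 0.14 yaw rel 0.15 q6 0.768 q7 -2.08 F [ 1.2 -1.2 -0.6]
```

View pics/m12.png

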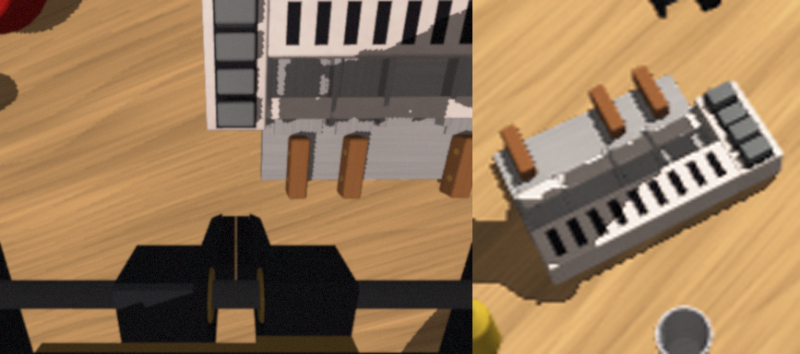

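```bash
python3 - <<'E'
from h import *
a=cv2.imread('pics/w12.png')[0:145,215:300]; b=cv2.imread('pics/s12.png')[205:245,262:300]; c=cv2.imread('pics/w1.png')[80:220,130:215]
f=lambda i:cv2.resize(i,(int(i.shape[1]*500/i.shape[0]),500),interpolation=cv2.INTER_CUBIC)
m=np.hstack([f(a),f(c)]);print(m.shape);cv2.imwrite('pics/k12.png',m)
E
```

```text
(500, 596, 3)
```

View pics/k12.png

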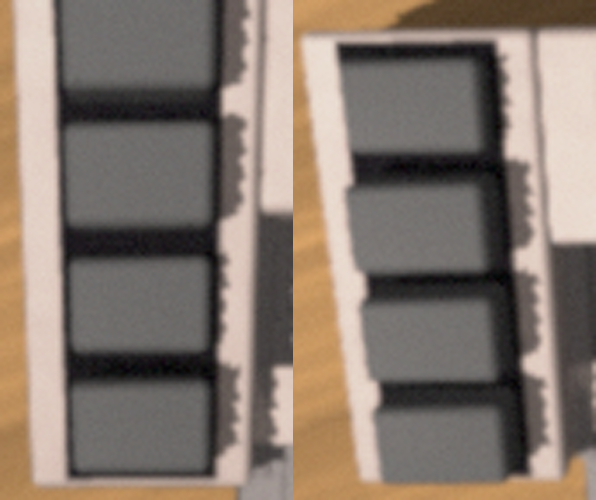

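The keys read clearly. Key2's cast shadow is narrow, as key4's was when it was latched, while key1, key3 and key4 cast wide ones. Only key2 is down, so I'm handing in.

```bash
python3 -c "
from h import *
print(r.finish_job())"
```

```text
the job is handed in; nothing more can be done
None
```

I stopped the fan with the front key, slid all three scrapers home, started the fan on low with the second key, and handed the job in at about 45 s. The hand-in gave no verdict.

- **Scrapers:** Only three were there, one wide and two narrow. The wide one went into the leftmost slot (slot_w1), and the narrow ones into the second slot (slot_n1) and the rightmost (slot_n2). Each was pushed until it met the back stop, with 5–6 N felt.
- **Last position check:** The handle fronts measured x = -77 to -78 mm in the dryer frame, against -77 wanted. Sideways they were within about 4 mm, inside the 12 mm limit. One quick check of the handles' rear ends disagreed with this, most likely because I assumed the wrong height for those points.
- **Keys:** The final close-up shows only the second key down, judged by its narrow shadow, because the key travel can't be read directly. The second press bottomed at about 10 N, the first at about 12 N.
- **Bystanders:** The arm touched none of them and they looked unmoved in the last views, though I did not measure them.

I made one mistake on the way: I turned the wide scraper about 2° wrongly after misreading an edge, and corrected it before it entered the slot.

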